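# Go / no-go check of a screw cap bore

## Task

Five of the six caps in the beech stand have been checked and turned closed top outward; check the last one, whose open mouth still looks out. Take the double-ended plug gauge from its cradle, slide the longer, plain go end into the cap fully home against the cap's floor and keep it there a moment, draw it out, turn the gauge round and hold the stepped no-go end against the mouth with a light steady push for about a second, its nose inside and its wide land refused by the rim. Never push on the cap harder than about 15 N, leave the other things on the table where they are, and lay the gauge back in its cradle, either way round, and let go.

Things in the scene. Friction and masses are not known exactly. Their poses are not given: they have to be found in the camera images.
- seat: slot place of the open-mouthed purple cap to check. Origin: middle of the slot in the plane of the cap's mouth, 65 mm above the table, at the bore axis's height; x level, out of the mouth along the bore; y sideways along the row; z up. The cap is NOT at the slot's middle: it stands up to 7 mm to either side along y, unmeasured, to be found by feel or sight; its height is true
- cap_floor (a point): point on the slot's middle line 18 mm behind the seat's origin, level with the cap's floor; axes as the seat. The cap: 36 mm across, 20 mm long, bore 30 mm across, sharp rim, 18 mm deep. Only about 25 N sideways shifts it. A sprung pad behind it starts to yield at 2.4 N, then 1.2 N per mm, for 6 mm (about 10 N) to a hard stop
- stand: fixed beech stand, six slots at 56 mm pitch. Origin on the table below the middle of the row, in the plane of the mouths; x as the caps face, y along the row. 346 mm long, from 10 mm in front of the origin to 54 mm behind it; its front 38 mm high, cheeks between caps 60 mm (from 10 mm behind the mouths), back rail 79 mm. The cap to check is in one of the four inner slots; the other five are fixed, up to 84 mm high
- gauge: double-ended steel plug gauge, 150 mm long, about 240 g, lying level in its cradle. Origin: middle of its square grip (70 mm long, 18 x 18 mm, flats upright and level); x towards the go end, z up. A round neck 12 mm across, 18 mm long lies between the grip and each end
- go_tip (a point): centre of the go end's face, 77 mm from the gauge's origin along its +x; axes as the gauge. Go end: the longer, plain cylinder, 28.5 mm across, 24 mm long, 2 mm bevel at the tip
- nogo_tip (a point): centre of the no-go end's nose face, 73 mm from the gauge's origin along its -x; axes as the gauge. No-go end: land 35 mm across, 10 mm long (does not fit the bore), then a nose 24 mm across, 10 mm long, 2 mm bevel (fits loosely)
- cradle_mid (a point): fixed beech cradle: the point 60 mm above the table where the middle of the gauge's grip rests; x along the laid gauge, z up. Two posts 8 mm thick, 44 mm either side along x, 73 mm high, carry the necks in flared notches (15 mm wide at the floor, 54 mm high, about 32 mm at the top). The gauge may lie 5 mm off along x. Free between the posts down to 10 mm
- indicator: bystander: chrome dial indicator on a round foot 64 mm across, 129 mm tall, standing loose; origin under its foot
- preform: bystander: frosted preform tube standing on its neck, 33 mm across, 100 mm tall, loose; origin at its underside
- ring: bystander: yellow nylon tamper ring lying flat, 38 mm across, 10 mm high, loose; origin at its underside's centre
Not all that is in view belongs to the job. Of the things that look like the part that bears cradle_mid, the largest one is meant. What is shaped like the gauge but turquoise is not meant.

How it is judged:
By the outcome, as a careful person would: the job done as asked, in the order asked, and still so for the second after the job is handed in, with the robot touching nothing.
It also fails if it takes over 72 s, if anything falls off the work surface, if the arm or the gripper's body presses on something with over 40 N, if the wrist force passes 120 N, or if a joint passes its speed limit or range.

## Robot

A 6-joint arm with a two-finger parallel gripper is mounted at the origin on the work surface. World frame = base frame: x ahead of the robot, y to its left, z up, the work surface at z = 0. Lengths are in mm, angles in rad, forces in N, time in s.
With the tool pointing down it reaches from about 350 to 875 mm from the base axis. Payload 4.2 kg.
Tool frame: the origin (TCP) lies at the very end of the fingers, on their centre line; the grasp point (between the pads) lies 19 mm behind it; z points along the fingers, y is the direction in which the jaws open and shut (so a half turn about z gives the same grasp; the last joint's range is limited). The gripper opens to 85 mm and grips with 20 to 120 N. Pads are 22 mm wide; open, the fingers measure 114 mm over their backs; the gripper's body (76 mm by 85 mm) begins 54 mm behind the grasp point. The pads swing forward as they close: fully open they stand 13 mm farther back than shut.
Start: joints at [-0.977, 0.385, 0.008, 0, -1.194, -0.259], TCP at [205.377, -590.271, 231.312] pointing down, gripper open.
Joint ranges: [-3.14, 3.14], [-1.21, 2.06], [-1.07, 1.41], [-3.16, 2.05], [-2.99, -0.16], [-3.1, 3.1]. Speed limits (rad/s): [2.79, 2.79, 3.14, 3.14, 3.14, 3.14].

## Interface

Orientations are given as a unit quaternion [x, y, z, w].
In Python, from bench import arm, optics, job gives the robot as it stands.
- The arm moves only by the tool send_rows, never from a script. Its argument "steps" is a list that holds one entry, the list of rows, each a list of 5 numbers: the shift along the tool's x, y, z in cm, then the turn about the tool's z in rad, then the opening, from 0 (shut) to 1 (fully open). A call has 1 to 10 rows; each row shifts and turns the pose as measured when the row begins, along the tool's axes as they then stand; what a row does not reach is not made up. A row lasts 1/12 s, in which the tool goes at most 41.7 mm and 7.16 degrees, less where a joint would pass 70% of its speed; a pose out of reach is approached as far as the arm can. A call with a gripper value outside its range is refused whole. The fingers move at their own pace and stop on an object; the grip force is fixed at half the most. Time passes only in rows, so rows that do not move let the fingers close. It gives the time, the measured TCP pose, the force and the opening at its end, in the units of the state.
- arm.read_state(): the state, without advancing time (a new reading comes with each control period).
- optics.get_image(name): name is "side" or "top"; returns (picture, depth): 400x640x3 uint8, blue, green, red; 400x640 float32, mm along the optical axis (not along the pixel's ray), 0 where there is no reading.
- optics.get_calibration(name): a dict with "K" (3x3 intrinsics, pixels), "k1" (the pictures are not rectified: a ray, as slopes to the right and down, at radius r is drawn at 1 + k1 r^2 times it, then the intrinsics apply), "rvec" (rotation vector, rad) and "tvec" (3), from world to camera coordinates, as OpenCV has them. Camera axes: x right, y down, z forward; pixel columns grow to the right and rows downward; lengths in mm; the calibration is good to about 2 mm. A picture is of the moment at which its call begins. get_calibration takes no time and is no camera call.
- job.job_done(): hands the job in, once; it reports no verdict.
The state is a dict: "clock": time; "joints": joint angles; "joint_vel": joint speeds; "joint_efforts": joint torques, N m; "position": TCP position; "ee_rot": TCP orientation; "contact_force": force on the tool from outside, world axes, zero at the start; "wrist_torque": the same for the moment, N m; "gripper_width": finger opening in mm.
Only numpy, scipy, OpenCV 4.12 (cv2) and the standard library are available. Lean on these libraries where they do the work, as an engineer would, in place of code of your own. Each camera call takes 0.05 s, during which the arm holds its last target. There are 200 camera calls.

## Working session

There is one attempt and no reset: what is moved stays moved. The work goes in short steps, Python scripts to look and compute and a tool call to move; the robot and the scene stay as the last step left them, time stands still between calls to the robot, and variables do not carry over. Pictures are saved under pics/ and viewed, about 8 in all and at most 12, crops included, and the job is handed in when it is done.

Besides the shell and the picture viewer there is one more tool, called after "Call:" in YAML: its name, and indented under it one key for each argument. send_rows: Moves the arm, as the interface text tells. Its arguments: {"type":"object","properties":{"steps":{"type":"array","items":{"type":"array","items":{"type":"array","items":{"type":"number"}}}}},"required":["steps"]}

```bash
mkdir -p pics; ls; cat > h.py <<'E'
import numpy as np,cv2
from bench import arm,optics,job
from scipy.spatial.transform import Rotation as R
def snap(n):
    im,d=optics.get_image(n); np.savez('pics/%s.npz'%n,im=im,d=d); return im,d
def load(n):
    z=np.load('pics/%s.npz'%n); return z['im'],z['d']
def ray(n,u,v):
    c=optics.get_calibration(n);K=np.array(c['K'],float)
    p=cv2.undistortPoints(np.array([[[u,v]]],float),K,np.array([c['k1'],0,0,0,0.]))[0,0]
    Rm=cv2.Rodrigues(np.array(c['rvec'],float))[0];t=np.array(c['tvec'],float).ravel()
    return -Rm.T@t, Rm.T@np.array([p[0],p[1],1.]),
def pz(n,u,v,z):
    o,r=ray(n,u,v); return o+r*(z-o[2])/r[2]
def pd(n,u,v,d=None):
    o,r=ray(n,u,v)
    if d is None: d=load(n)[1]
    return o+r*d[int(round(v)),int(round(u))]
def tri(a,b):
    o1,r1=ray(*a);o2,r2=ray(*b)
    s=np.linalg.lstsq(np.c_[r1,-r2],o2-o1,rcond=None)[0]
    p,q=o1+r1*s[0],o2+r2*s[1]; return (p+q)/2,np.linalg.norm(p-q)
def proj(n,P):
    c=optics.get_calibration(n)
    return cv2.projectPoints(np.array(P,float).reshape(-1,3),np.array(c['rvec'],float),np.array(c['tvec'],float),np.array(c['K'],float),np.array([c['k1'],0,0,0,0.]))[0].reshape(-1,2)
E
python3 - <<'E'
from h import *
for n in('side','top'):
    im,d=snap(n); cv2.imwrite('pics/%s0.png'%n,im); c=optics.get_calibration(n); print(n,c, ray(n,320,200))
print(arm.read_state())
E
```

```text
pics
side {'K': array([[384.31386088,   0.        , 323.03986244],
       [  0.        , 384.31386088, 202.0001309 ],
       [  0.        ,   0.        ,   1.        ]]), 'k1': -0.05093577264833473, 'rvec': array([ 0.91205411, -2.60272904,  0.92034237]), 'tvec': array([385.30602568, 302.60372086, 748.48808976])} (array([143.29872892, 421.64726313, 775.850002  ]), array([ 0.41227629, -0.48442963, -0.77165138]))
top {'K': array([[364.79093744,   0.        , 321.45154916],
       [  0.        , 364.79093744, 200.06216789],
       [  0.        ,   0.        ,   1.        ]]), 'k1': -0.03505625859593529, 'rvec': array([ 2.1270883 , -2.10084223,  0.20693292]), 'tvec': array([ -7.51154089, 494.54676412, 806.95170725])} (array([324.44186132,  -6.59598074, 889.09951897]), array([ 0.19876909,  0.01008054, -0.9800026 ]))
{'clock': 0.1, 'joints': array([-9.77363040e-01,  3.85477346e-01,  6.74589483e-03, -4.15168096e-04,
       -1.19399109e+00, -2.58617672e-01]), 'joint_vel': array([ 9.83189262e-04, -1.27465730e-03,  1.79095345e-03,  1.60852022e-03,
       -6.02106926e-04,  6.80910658e-06]), 'joint_efforts': array([-7.55348833e-05, -3.93319881e+01,  1.88931441e+01,  4.19788241e+00,
       -2.54277496e-03,  9.78258583e-06]), 'position': array([ 205.22036089, -589.79211886,  230.32881274]), 'ee_rot': array([-1.66551381e-01,  9.86032288e-01,  9.56757198e-04, -2.22308122e-04]), 'contact_force': array([ 0.06745429,  0.1762888 , -0.49060807]), 'wrist_torque': array([-0.01037162, -0.05182723, -0.01135036]), 'gripper_width': 85.56239495550781}
```

View pics/side0.png

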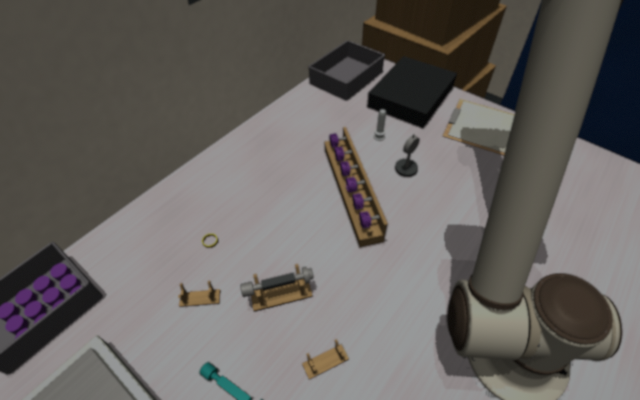

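View pics/top0.png

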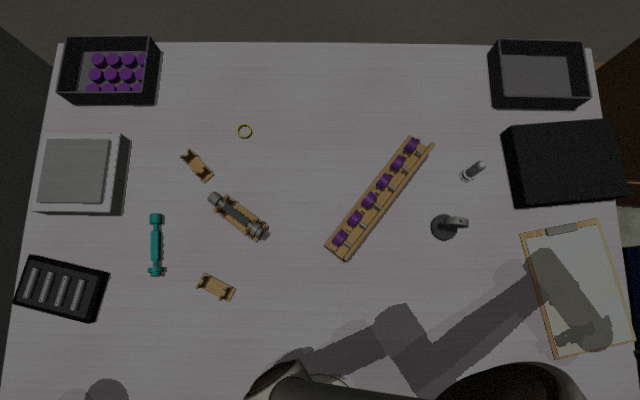

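Candidates: steel gauge at top (238,216) versus the turquoise one at (155,245). Cradles are at (238,216), the largest, with small ones at (197,165) and (216,287). I choose the steel gauge in the large cradle and check it in crops.

```bash
python3 - <<'E'
from h import *
t,_=load('top');s,_=load('side')
def crop(im,x,y,w,h,W,H): return cv2.resize(im[y:y+h,x:x+w],(W,H),interpolation=cv2.INTER_CUBIC)
a=np.vstack([np.hstack([crop(t,200,180,80,60,400,300),crop(s,235,255,80,60,400,300)]),
 np.hstack([crop(t,318,130,120,90*4//3+10,400,300) if 0 else crop(t,315,130,130,135,300,300),crop(s,310,125,90,120,225,300),np.zeros((300,275,3),np.uint8)])])
a=np.clip(a.astype(float)*1.6,0,255).astype(np.uint8)
cv2.imwrite('pics/c1.png',a)
E
```

```text
(no output)
```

View pics/c1.png

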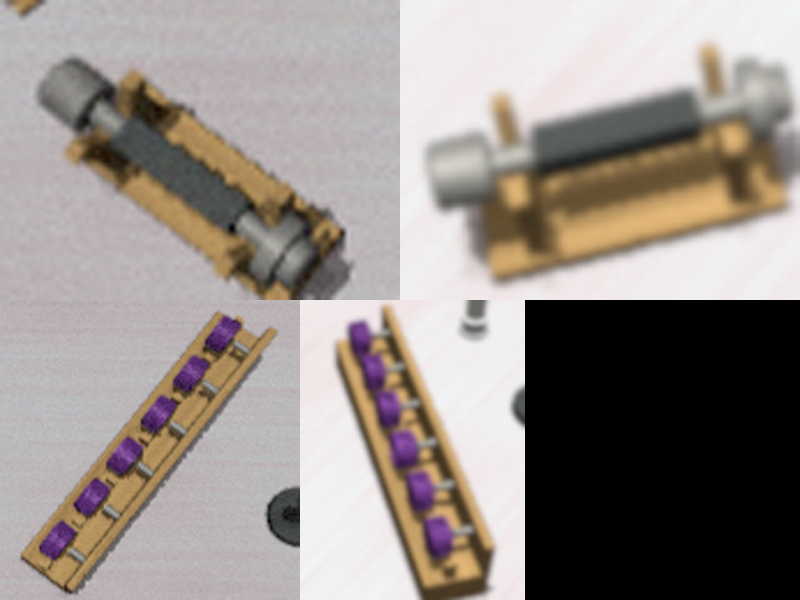

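```bash
python3 - <<'E'
from h import *
t,td=load('top');s,sd=load('side')
# stand back-rail & front corners
for n,pts in (('top',[(324.5,250),(346,259.5),(411,137),(433,145)]),('side',[(361,242),(385,238)])):
    for u,v in pts: print(n,(u,v),pz(n,u,v,38).round(1),pz(n,u,v,79).round(1),pd(n,u,v).round(1))
# grip: dark pixels with depth height 60..75
for n,(x0,y0,x1,y1) in (('top',(215,195,262,240)),('side',(240,260,320,300))):
    im,d=load(n); P=[];L=[]
    for v in range(y0,y1):
        for u in range(x0,x1):
            p=pd(n,u,v,d); 
            if d[v,u]>0: P.append(p);L.append(im[v,u])
    P=np.array(P);L=np.array(L).astype(int)
    gray=(L.max(1)-L.min(1))<25
    g=gray&(L.max(1)<75)&(P[:,2]>40)
    Q=P[g]; c=Q.mean(0); w,V=np.linalg.eigh(np.cov(Q.T)); a=V[:,2]; q=(Q-c)@a
    print(n,'dark',g.sum(),c.round(1),a.round(3),np.percentile(q,[1,99]).round(1),np.percentile(Q[:,2],[5,50,95]).round(1))
    g=gray&(P[:,2]>45);Q=P[g];q=(Q-c)@a;print(np.percentile(q,[.5,99.5]).round(1))
# purple caps
    pur=[]
for n in('top','side'):
    im,d=load(n); i=im.astype(int); m=((i[...,0]-i[...,1]>40)&(i[...,2]-i[...,1]>15)).astype(np.uint8)
    k,l,st,ce=cv2.connectedComponentsWithStats(m)
    for j in range(1,k):
        if st[j,4]>25 and 300<ce[j][0]<440:
            vs,us=np.nonzero(l==j); Q=np.array([pd(n,u,v,d) for u,v in zip(us,vs)])
            print(n,ce[j].round(1),st[j,4],Q.mean(0).round(1),np.percentile(Q[:,2],95).round(1), im[l==j].mean(0).round(0))
i=s[125:245,315:395]; cv2.imwrite('pics/c2.png',np.clip(cv2.resize(i[5:115],(582,600*110//110),interpolation=cv2.INTER_CUBIC)*1.8,0,255))
E
```

```text
top (324.5, 250) [379.   -9.9  38. ] [376.3  -9.7  79. ] [ 3.814e+02 -1.000e+01  3.000e-01]
top (346, 259.5) [357.8 -59.7  38. ] [356.2 -57.1  79. ] [356.3 -57.4  75. ]
top (411, 137) [ 658.7 -220.7   38. ] [ 642.6 -210.4   79. ] [ 658.1 -220.3   39.6]
top (433, 145) [ 638.7 -274.3   38. ] [ 623.5 -261.4   79. ] [ 623.6 -261.5   78.7]
side (361, 242) [385.6  -3.3  38. ] [372.2  20.4  79. ] [390.3 -11.4  23.8]
side (385, 238) [348.7 -46.4  38. ] [337.3 -20.4  79. ] [358.6 -69.    2.4]
top dark 440 [453.  191.2  65.3] [-0.597 -0.802  0.026] [-64.7  68.4] [51.4 67.1 71.3]
[-66.6  68.7]Traceback (most recent call last):
  File "<stdin>", line 11, in <module>
  File "h.py", line 16, in pd
    o,r=ray(n,u,v)
        ~~~^^^^^^^
  File "h.py", line 9, in ray
    c=optics.get_calibration(n);K=np.array(c['K'],float)
ValueError: time passes only in moves, steps and waits
```

```bash
python3 - <<'E'
s=open('h.py').read()
s=s.replace("def snap","CAL={n:optics.get_calibration(n) for n in('side','top')}\ndef snap",1)
a,b=s.split("\ndef snap",1)
s=a+"\ndef snap"+b.replace("optics.get_calibration(n)","CAL[n]")
s=s.replace("from h import *","")
open('h.py','w').write(s+'''
def cloud(n,us,vs,d):
    P=[pd(n,u,v,d) for u,v in zip(us,vs)]; return np.array(P)
''')
E
python3 - <<'E'
from h import *
t,td=load('top');s,sd=load('side')
for n,(x0,y0,x1,y1) in (('top',(212,192,262,240)),('side',(240,260,320,300))):
    im,d=load(n)
    us,vs=[a.ravel() for a in np.meshgrid(range(x0,x1),range(y0,y1))]
    P=cloud(n,us,vs,d);L=im[vs,us].astype(int)
    sat=(L.max(1)-L.min(1))<14
    g=sat&(L.max(1)<62)&(P[:,2]>62)
    Q=P[g]; c=Q.mean(0); w,V=np.linalg.eigh(np.cov(Q.T)); a=V[:,2]; q=(Q-c)@a
    print(n,'dark',g.sum(),c.round(1),a.round(3),np.percentile(q,[1,99]).round(1),np.percentile(Q[:,2],[5,50,95]).round(1))
    g=sat&(P[:,2]>55);Q=P[g];q=(Q-c)@a;print(np.percentile(q,[.5,99.5]).round(1))
for n in('top','side'):
    im,d=load(n); i=im.astype(int); m=((i[...,0]-i[...,1]>40)&(i[...,2]-i[...,1]>15)).astype(np.uint8)
    k,l,st,ce=cv2.connectedComponentsWithStats(m)
    for j in range(1,k):
        if st[j,4]>25 and 300<ce[j][0]<440:
            vs,us=np.nonzero(l==j); Q=cloud(n,us,vs,d)
            print(n,ce[j].round(1),st[j,4],Q.mean(0).round(1),np.percentile(Q[:,2],95).round(1), im[l==j].mean(0).round(0))
i=s[130:240,315:395]; cv2.imwrite('pics/c2.png',np.clip(cv2.resize(i,(436,600),interpolation=cv2.INTER_CUBIC)*1.8,0,255))
E
```

```text
top dark 299 [453.5 191.5  67.7] [-0.596 -0.803  0.011] [-72.5  68.8] [64.3 67.6 71.1]
[-77.6 245.3]
side dark 245 [450.6 201.1  74.3] [-0.386  0.277  0.88 ] [-10.7  -2.2] [62.7 69.5 71.5]
[-19.3 797. ]
top [412.1 143.4] 54 [ 626.3 -212.    80.5] 83.0 [78. 34. 63.]
top [397.7 161.3] 63 [ 578.  -174.2   93.1] 84.1 [78. 35. 64.]
top [384.  179.3] 65 [ 538.6 -144.1   80.4] 83.7 [80. 36. 65.]
top [369.2 198.4] 76 [ 493.5 -109.6   80.2] 84.3 [81. 36. 66.]
top [354.5 218. ] 79 [448.3 -76.2  80.3] 84.3 [78. 33. 63.]
top [339.4 237.7] 79 [403.9 -42.4  80. ] 83.4 [78. 34. 64.]
side [333.8 138. ] 33 [ 622.4 -206.3   80.8] 84.9 [85. 39. 70.]
side [338.9 151.5] 42 [ 579.4 -172.4   81.3] 85.0 [86. 39. 71.]
side [344.9 166.4] 47 [ 534.4 -138.5   81.2] 84.9 [88. 40. 73.]
side [351.3 182.8] 66 [484.3 -96.6  90.9] 85.1 [90. 41. 74.]
side [357.9 199.2] 64 [446.1 -71.4  81.3] 85.2 [89. 40. 73.]
side [365.2 217.6] 72 [398.1 -30.9  91.2] 86.4 [88. 40. 73.][ WARN:0@0.653] global loadsave.cpp:1063 imwrite_ Unsupported depth image for selected encoder is fallbacked to CV_8U.
```

View pics/c2.png

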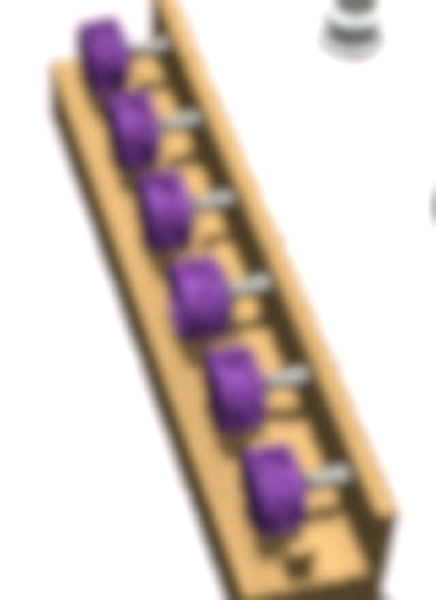

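```bash
python3 - <<'E'
from h import *
r=np.array([.795,-.606,0]);r/=np.linalg.norm(r);f=np.array([-r[1],r[0],0])
tiles=[]
for n in('top','side'):
    im,d=load(n); i=im.astype(int); m=((i[...,0]-i[...,1]>25)&(i[...,2]-i[...,1]>10)).astype(np.uint8)
    k,l,st,ce=cv2.connectedComponentsWithStats(m)
    row=[]
    C=[]
    for j in range(1,k):
        if st[j,4]>25 and 300<ce[j][0]<440:
            vs,us=np.nonzero(l==j)
            Q=np.array([pz(n,u,v,75) for u,v in zip(us,vs)])
            c=Q.mean(0); C.append(c); print(n,ce[j].round(2),st[j,4],(c@r).round(1),(c@f).round(1),'r-range',np.percentile(Q@r,[2,98]).round(1),'f',np.percentile(Q@f,[2,98]).round(1))
            x,y=ce[j]; M=np.array([[1,0,x-11],[0,1,y-11]]);t=cv2.warpAffine(im,np.array([[12,0,132-12*x],[0,12,132-12*y]],float),(264,264),flags=cv2.INTER_CUBIC)
            row.append(t)
    print(np.diff([c@r for c in C]).round(1))
    tiles.append(np.vstack([np.hstack(row[:3]),np.hstack(row[3:6])]))
a=tiles[1].astype(float)*1.9
cv2.imwrite('pics/c3.png',np.clip(a,0,255).astype(np.uint8))
E
```

```text
top [411.22 144.55] 113 625.4 211.2 r-range [607.1 642.7] f [202.5 219.9]
top [397.38 162.59] 118 569.2 211.1 r-range [552.  586.2] f [202.4 220.1]
top [383.42 180.53] 124 514.2 211.3 r-range [496.5 531.2] f [202.3 220.4]
top [368.66 199.52] 132 457.4 211.5 r-range [440.5 474.3] f [202.1 221.1]
top [354.35 218.1 ] 126 403.2 211.5 r-range [386.7 419.6] f [202.5 220.4]
top [339.29 237.57] 133 347.5 211.5 r-range [331.1 364.4] f [202.4 220.7]
[-56.2 -54.9 -56.8 -54.2 -55.7]
side [336.47 146.27] 156 593.3 213.2 r-range [546.7 641.5] f [203.2 222. ]
side [344.89 167.5 ] 88 511.2 213.1 r-range [489.7 531.4] f [202.8 222.1]
side [351.07 183.91] 113 453.7 213.7 r-range [435.3 473.6] f [201.8 226.1]
side [357.85 200.46] 110 399.4 213.1 r-range [379.9 418.9] f [203.2 222.7]
side [365.15 218.73] 114 343.9 212.9 r-range [324.9 361.8] f [202.4 222.2]
[-82.1 -57.5 -54.2 -55.5]Traceback (most recent call last):
  File "<stdin>", line 17, in <module>
    return _nx.concatenate(arrs, 0, dtype=dtype, casting=casting)
           ~~~~~~~~~~~~~~~^^^^^^^^^^^^^^^^^^^^^^^^^^^^^^^^^^^^^^^
ValueError: all the input array dimensions except for the concatenation axis must match exactly, but along dimension 1, the array at index 0 has size 792 and the array at index 1 has size 528
```

```bash
python3 - <<'E'
from h import *
im,_=load('side');row=[]
for x,y in [(333.8,138),(338.9,151.5),(344.9,167),(351.1,183.5),(357.9,200),(365.2,218)]:
    row.append(cv2.warpAffine(im,np.array([[16,0,128-16*x],[0,16,128-16*y]],float),(256,256),flags=cv2.INTER_CUBIC))
a=np.vstack([np.hstack(row[:3]),np.hstack(row[3:6])]).astype(float)*2
cv2.imwrite('pics/c3.png',np.clip(a,0,255).astype(np.uint8))
E
```

```text
(no output)
```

View pics/c3.png

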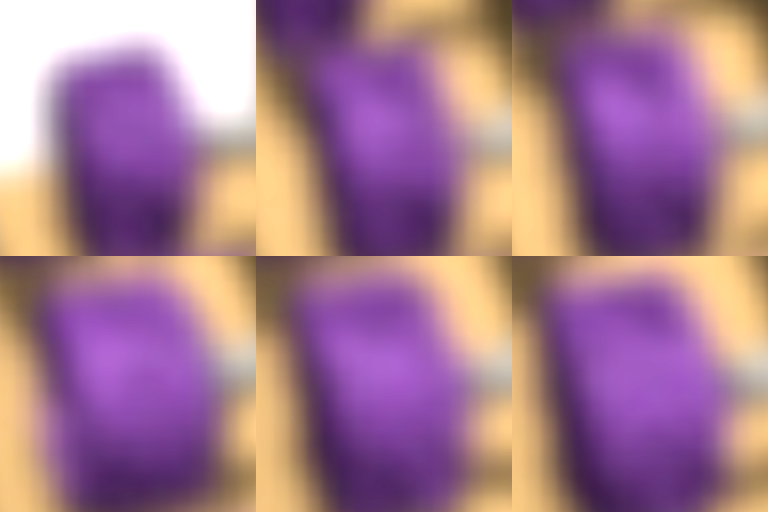

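Cap 4 (side px (351,183)) is the open one: it shows a lit rim and inner wall at its left edge, which the others lack, and its side extent is 4 mm longer. The gauge centre is near (453,191), with its go end pointing along (0.6, 0.8). That is roughly the direction the caps face. Now I move above the cradle.

Call:
send_rows:
  steps:
    - [[0,0,0,-0.119,1],[0,0,0,-0.119,1],[0,0,0,-0.119,1],[0,0,0,-0.119,1],[0,0,0,-0.118,1],[-3.87,1.35,0,0,1],[-3.87,1.35,0,0,1],[-3.87,1.35,0,0,1],[-3.87,1.35,0,0,1],[-3.87,1.35,0,0,1]]

```text
clock: 0.93
position: [259.5, -390.8, 221.6]
ee_rot: [-0.456, 0.89, 0.008, -0.001]
contact_force: [1.0, 0.7, 0.2]
gripper_width: 85.3
```

Call:
send_rows:
  steps:
    - [[-3.87,1.35,0,0,1],[-3.87,1.35,0,0,1],[-3.87,1.35,0,0,1],[-3.87,1.35,0,0,1],[-3.87,1.35,0,0,1],[-3.87,1.35,0,0,1],[-3.87,1.35,0,0,1],[-3.87,1.35,0,0,1],[-3.87,1.35,0,0,1],[-3.87,1.35,0,0,1]]

```text
clock: 1.77
position: [370.5, 10.9, 225.5]
ee_rot: [-0.454, 0.891, 0.01, 0.0]
contact_force: [1.0, -0.4, 0.0]
gripper_width: 85.5
```

Call:
send_rows:
  steps:
    - [[-3.9,0.77,0.8,0,1],[-3.9,0.77,0.8,0,1],[-3.9,0.77,0.8,0,1],[-3.9,0.77,0.8,0,1],[-3.5,0.7,0.8,0,1],[0,0,0,0,1]]

```text
clock: 2.27
position: [452.0, 201.8, 187.7]
ee_rot: [-0.459, 0.888, 0.01, 0.003]
contact_force: [-0.6, -0.3, -0.1]
gripper_width: 85.6
```

```bash
python3 - <<'E'
from h import *
s=arm.read_state();print(s['position'],s['ee_rot'],s['joints'].round(3))
# axis points, top & side crops (x5)
g=[('go',(215.2,198.2),(327-235+235-0,0))]
T={'goend':(200+76/5,180+92/5),'neckg':(200+107/5,180+113/5),'neckn':(200+255/5,180+226/5),'land':(200+277/5,180+243/5)}
S={'goend':(235+60/5,255+172/5),'neckg':(235+115/5,255+158/5),'neckn':(235+318/5,255+108/5),'land':(235+355/5,255+95/5)}
for k in T:
    p,e=tri(('top',*T[k]),('side',*S[k])); print(k,p.round(1),round(e,1),pz('top',*T[k],62).round(1),pz('side',*S[k],62).round(1))
E
```

```text
[452.00207394 201.84909521 187.72667181] [-0.45921683  0.88826219  0.0100619   0.0029895 ] [ 0.737  0.201 -0.364 -0.021 -0.995 -1.342]
goend [494.3 247.2  57.5] 0.8 [493.1 245.6  62. ] [492.5 248.4  62. ]
neckg [482.  230.   60.3] 3.6 [483.3 230.5  62. ] [479.4 229.9  62. ]
neckn [431.6 159.5  58.1] 1.0 [431.5 158.9  62. ] [429.5 160.7  62. ]
land [422.4 147.5  63.3] 2.9 [423.8 148.4  62. ] [421.5 146.5  62. ]
```

Call:
send_rows:
  steps:
    - [[0.1,-0.2,2,0,1],[0.1,-0.2,2,0,1],[0.1,-0.2,2,0,1],[0.1,-0.2,2,0,1],[0,0,2,0,1],[0,0,1,0,1],[0,0,0,0,1],[0,0,0,0,1]]

```text
clock: 2.93
position: [455.0, 197.7, 70.4]
ee_rot: [-0.461, 0.887, 0.01, 0.0]
contact_force: [0.1, 0.4, 1.0]
gripper_width: 85.5
```

```bash
python3 - <<'E'
from h import *
s=arm.read_state();print(s['position'].round(1),s['ee_rot'].round(4),s['contact_force'].round(1))
R_=R.from_quat(s['ee_rot']).as_matrix();print(R_.round(4))
t,_=snap('top');s,_=snap('side')
a=np.hstack([cv2.resize(t[170:260,185:285],(400,360),interpolation=cv2.INTER_CUBIC),cv2.resize(s[230:320,225:325],(400,360),interpolation=cv2.INTER_CUBIC)])
cv2.imwrite('pics/c4.png',np.clip(a.astype(float)*1.5,0,255).astype(np.uint8))
E
```

```text
[455.  197.7  70.4] [-4.610e-01  8.874e-01  9.500e-03  3.000e-04] [0.1 0.4 1. ]
[[-0.575  -0.8181 -0.0083]
 [-0.8181  0.5748  0.0172]
 [-0.0093  0.0167 -0.9998]]
```

View pics/c4.png

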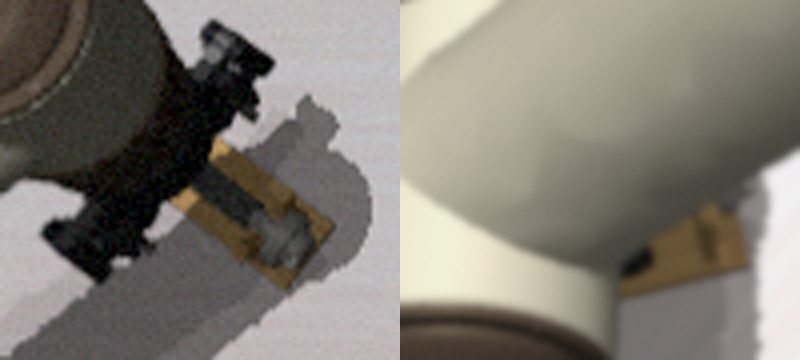

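Call:
send_rows:
  steps:
    - [[0.12,-0.15,1,0,1],[0.12,-0.12,1,0,1],[0,0,0.95,0,1],[0,0,0,0,1],[0,0,0,0,0.5],[0,0,0,0,0.4],[0,0,0,0,0.32],[0,0,0,0,0.32]]

```text
clock: 3.7
position: [459.6, 197.2, 45.1]
ee_rot: [-0.461, 0.887, 0.011, 0.008]
contact_force: [-0.3, -0.3, 0.2]
gripper_width: 39.0
```

```bash
python3 - <<'E'
from h import *
for i in range(2):
    s=arm.read_state();print(s['clock'],s['position'].round(1),s['contact_force'].round(1),s['joint_vel'].round(3),s['gripper_width'])
    R_=R.from_quat(s['ee_rot']).as_matrix();print(R_.round(4))
    optics.get_image('top')
E
```

```text
3.7 [459.6 197.2  45.1] [-0.3 -0.3  0.2] [-0.001 -0.01   0.006  0.002 -0.003 -0.   ] 38.98774410675428
[[-0.5743 -0.8187  0.0036]
 [-0.8183  0.5742  0.0269]
 [-0.0241  0.0125 -0.9996]]
3.75 [459.7 197.3  45.1] [-0.6  0.1 -0.5] [ 0.     0.002 -0.     0.    -0.     0.   ] 30.911598780971527
[[-0.5742 -0.8187  0.0039]
 [-0.8183  0.5741  0.0271]
 [-0.0244  0.0124 -0.9996]]
```

Call:
send_rows:
  steps:
    - [[0.2,-0.05,0.2,0,0.32],[0.2,-0.05,0.2,0,0.32],[0,0,0,0,0.25],[0,0,0,0,0.2],[0,0,0,0,0.1],[0,0,0,0,0.1],[0,0,0,0,0.1],[0,0,0,0,0.1]]

```text
clock: 4.47
position: [458.1, 193.4, 41.3]
ee_rot: [-0.461, 0.887, 0.011, 0.008]
contact_force: [-0.2, 0.2, 0.9]
gripper_width: 17.0
```

```bash
cat > st.py <<'E'
from h import *
s=arm.read_state();print(s['clock'],s['position'].round(1),s['contact_force'].round(1),s['wrist_torque'].round(2),s['gripper_width'].__round__(1),'j6',s['joints'][5].round(2))
R_=R.from_quat(s['ee_rot']).as_matrix();print('psi',np.degrees(np.arctan2(R_[1,0],R_[0,0])).round(1));print(R_.round(4))
E
python3 st.py
```

```text
4.4667 [458.1 193.4  41.3] [-0.2  0.2  0.9] [ 0.01  0.12 -0.01] 17.0 j6 -1.3
psi -125.1
[[-0.5742 -0.8187  0.0046]
 [-0.8183  0.574   0.0279]
 [-0.0255  0.0122 -0.9996]]
```

Call:
send_rows:
  steps:
    - [[0,0,-0.5,0,0.1],[0,0,-1,0,0.1],[0,0,-1,0,0.1],[0,0,-1,0,0.1],[0,0,-2,0,0.1],[0,0,-2,0,0.1],[0,0,-1.5,0,0.1],[0,0,0,0,0.1],[0,0,0,0,0.1]]

```text
clock: 5.22
position: [453.5, 187.7, 131.6]
ee_rot: [-0.46, 0.888, 0.011, 0.002]
contact_force: [-0.5, 0.4, -2.1]
gripper_width: 17.1
```

```bash
python3 st.py
```

```text
5.2167 [453.5 187.7 131.6] [-0.5  0.4 -2.1] [-0.1   0.06 -0.  ] 17.1 j6 -1.31
psi -125.2
[[-0.5765 -0.8171 -0.0068]
 [-0.817   0.5763  0.0208]
 [-0.0131  0.0176 -0.9998]]
```

Call:
send_rows:
  steps:
    - [[0,0,0,-0.124,0.1],[0,0,0,-0.124,0.1],[0,0,0,-0.124,0.1],[0,0,0,-0.124,0.1],[0,0,0,-0.124,0.1],[0,0,0,-0.124,0.1],[0,0,0,-0.124,0.1],[0,0,0,-0.124,0.1],[0,0,0,-0.124,0.1],[0,0,0,-0.124,0.1]]

```text
clock: 6.05
position: [445.2, 182.3, 117.5]
ee_rot: [0.894, -0.449, -0.015, 0.003]
contact_force: [-0.5, 0.3, -1.9]
gripper_width: 17.0
```

Call:
send_rows:
  steps:
    - [[0,0,0,-0.124,0.1],[0,0,0,-0.124,0.1],[0,0,0,-0.124,0.1],[0,0,0,-0.124,0.1],[0,0,0,-0.124,0.1],[0,0,0,-0.124,0.1],[0,0,0,-0.124,0.1],[0,0,0,-0.124,0.1],[0,0,0,-0.124,0.1],[0,0,0,-0.124,0.1]]

```text
clock: 6.88
position: [436.0, 176.4, 101.7]
ee_rot: [0.987, 0.159, -0.027, -0.0]
contact_force: [0.1, -0.6, -2.0]
gripper_width: 17.0
```

```bash
python3 st.py
```

```text
6.8833 [436.  176.4 101.7] [ 0.1 -0.6 -2. ] [ 0.04 -0.14 -0.01] 17.0 j6 1.21
psi 18.3
[[ 0.9479  0.3139 -0.0537]
 [ 0.3139 -0.9494 -0.0079]
 [-0.0534 -0.0094 -0.9985]]
```

Call:
send_rows:
  steps:
    - [[0,0,0,-0.06,0.1],[0,0,0,-0.06,0.1],[0,0,0,-0.06,0.1],[0,0,0,-0.06,0.1],[0,0,0,-0.06,0.1]]

```text
clock: 7.3
position: [431.6, 173.4, 94.2]
ee_rot: [0.949, 0.312, -0.034, -0.003]
contact_force: [0.2, -0.4, -1.8]
gripper_width: 16.9
```

```bash
python3 st.py
```

```text
7.3 [431.6 173.4  94.2] [ 0.2 -0.4 -1.8] [ 0.02 -0.17  0.01] 16.9 j6 1.52
psi 36.5
[[ 0.8027  0.5927 -0.0659]
 [ 0.5931 -0.805  -0.0157]
 [-0.0623 -0.0265 -0.9977]]
```

Call:
send_rows:
  steps:
    - [[0,0,-2,0,0.1],[0,0,-2,0,0.1],[0,0,0,0,0.1],[0,0,0,0,0.1],[0,0,0,0,0.1]]

```text
clock: 7.72
position: [429.9, 171.4, 127.3]
ee_rot: [0.949, 0.312, -0.041, -0.001]
contact_force: [-0.3, 0.1, -3.6]
gripper_width: 17.2
```

```bash
python3 st.py
```

```text
7.7167 [429.9 171.4 127.3] [-0.3  0.1 -3.6] [ 0.07 -0.22 -0.02] 17.2 j6 1.52
psi 36.5
[[ 0.8016  0.5926 -0.0793]
 [ 0.5927 -0.805  -0.0239]
 [-0.078  -0.0278 -0.9966]]
```

Call:
send_rows:
  steps:
    - [[0,3.9,0,0,0.1],[0,3.9,0,0,0.1],[0,3.9,0,0,0.1],[0,3.9,0,-0.09,0.1],[0,3.9,0,-0.09,0.1],[0,3.6,0,-0.1,0.1],[0,0,0,0,0.1]]

```text
clock: 8.3
position: [575.5, -13.3, 107.9]
ee_rot: [0.891, 0.452, -0.048, -0.009]
contact_force: [0.8, 1.7, -2.8]
gripper_width: 16.9
```

```bash
python3 st.py
```

```text
8.3 [575.5 -13.3 107.9] [ 0.8  1.7 -2.8] [ 0.17 -0.35 -0.04] 16.9 j6 2.25
psi 53.9
[[ 0.5868  0.8043 -0.0934]
 [ 0.806  -0.5913 -0.0276]
 [-0.0774 -0.0591 -0.9952]]
```

Call:
send_rows:
  steps:
    - [[0,0,1,0,0.1],[0,0,0,0,0.1],[0,0,1,0,0.1],[0,0,0,0,0.1]]

```text
clock: 8.63
position: [569.7, -15.5, 79.5]
ee_rot: [0.892, 0.449, -0.053, -0.011]
contact_force: [-1.1, -0.2, -2.7]
gripper_width: 17.1
```

```bash
python3 st.py
```

```text
8.6333 [569.7 -15.5  79.5] [-1.1 -0.2 -2.7] [ 0.14 -0.08 -0.02] 17.1 j6 2.25
psi 53.6
[[ 0.5906  0.8001 -0.1049]
 [ 0.8025 -0.596  -0.028 ]
 [-0.0849 -0.0676 -0.9941]]
```

Call:
send_rows:
  steps:
    - [[0.8,0,1.8,0,0.1],[0.8,0,1.8,0,0.1],[0.6,0,1.5,0,0.1]]

```text
clock: 8.88
position: [577.8, 3.4, 28.2]
ee_rot: [0.891, 0.451, -0.05, -0.01]
contact_force: [1.0, -0.5, -2.2]
gripper_width: 16.6
```

```bash
python3 st.py; python3 - <<'E'
from h import *
s=arm.read_state();print(s['joint_efforts'].round(2),s['joint_vel'].round(3))
E
```

```text
8.8833 [577.8   3.4  28.2] [ 1.  -0.5 -2.2] [ 0.08 -0.3  -0.  ] 16.6 j6 2.22
psi 53.8
[[ 0.5883  0.8026 -0.0986]
 [ 0.8046 -0.5931 -0.0276]
 [-0.0807 -0.0631 -0.9947]]
[-4.700e-01 -4.497e+01  1.394e+01  3.250e+00 -5.200e-01  4.000e-02] [ 0.1    0.276 -0.098 -0.019  0.364 -0.075]
```

Call:
send_rows:
  steps:
    - [[0,0,1.0,0,0.1],[0,0,0.8,0,0.1]]

```text
clock: 9.05
position: [574.3, 5.3, 7.9]
ee_rot: [0.89, 0.453, -0.052, -0.01]
contact_force: [-0.3, 0.2, -1.7]
gripper_width: 16.9
```

```bash
python3 st.py
```

```text
9.05 [574.3   5.3   7.9] [-0.3  0.2 -1.7] [ 0.1  -0.32  0.06] 16.9 j6 2.22
psi 54.1
[[ 0.5851  0.8047 -0.1011]
 [ 0.8068 -0.5902 -0.0284]
 [-0.0825 -0.0649 -0.9945]]
```

Call:
send_rows:
  steps:
    - [[0,0,0.8,0,0.1],[0,0,0.8,0,0.1]]

```text
clock: 9.22
position: [573.9, 5.2, 0.5]
ee_rot: [0.888, 0.456, -0.052, -0.008]
contact_force: [-23.1, 7.1, 80.8]
gripper_width: 16.8
```

```bash
python3 st.py
```

```text
9.2167 [5.739e+02 5.200e+00 5.000e-01] [-23.1   7.1  80.8] [ 1.46  7.81 -0.51] 16.8 j6 2.22
psi 54.5
[[ 0.5783  0.8096 -0.1004]
 [ 0.8113 -0.5837 -0.0337]
 [-0.0859 -0.0619 -0.9944]]
```

Call:
send_rows:
  steps:
    - [[0,0,-0.3,0,0.1]]

```text
clock: 9.3
position: [574.8, 5.8, 6.6]
ee_rot: [0.888, 0.457, -0.051, -0.007]
contact_force: [-0.0, 0.1, -3.8]
gripper_width: 16.7
```

```bash
python3 st.py
```

```text
9.3 [574.8   5.8   6.6] [-0.   0.1 -3.8] [ 0.15 -0.34 -0.03] 16.7 j6 2.22
psi 54.6
[[ 0.577   0.8109 -0.0977]
 [ 0.8124 -0.5822 -0.0339]
 [-0.0844 -0.0598 -0.9946]]
```

Call:
send_rows:
  steps:
    - [[0,0,0.3,0,0.1]]

```text
clock: 9.38
position: [576.6, 6.4, 7.0]
ee_rot: [0.888, 0.458, -0.048, -0.006]
contact_force: [1.1, 0.4, -2.5]
gripper_width: 16.9
```

Call:
send_rows:
  steps:
    - [[0,0,0.05,0,0.1]]

```text
clock: 9.47
position: [576.4, 6.6, 7.1]
ee_rot: [0.888, 0.458, -0.047, -0.006]
contact_force: [0.5, -0.6, -2.4]
gripper_width: 17.3
```

Call:
send_rows:
  steps:
    - [[0,0,0.1,0,0.1]]

```text
clock: 9.55
position: [576.5, 6.7, 6.5]
ee_rot: [0.888, 0.458, -0.047, -0.006]
contact_force: [0.1, -0.3, -1.9]
gripper_width: 17.2
```

```bash
python3 st.py
```

```text
9.55 [576.5   6.7   6.5] [ 0.1 -0.3 -1.9] [ 0.08 -0.26 -0.01] 17.2 j6 2.22
psi 54.7
[[ 0.5762  0.8125 -0.0884]
 [ 0.8137 -0.5805 -0.032 ]
 [-0.0774 -0.0535 -0.9956]]
```

Call:
send_rows:
  steps:
    - [[0,0,0,0,0.1],[0,0,0,0,0.1],[0,0,0,0,0.1]]

```text
clock: 9.8
position: [574.9, 6.1, 4.5]
ee_rot: [0.888, 0.458, -0.049, -0.007]
contact_force: [0.2, -0.1, -2.4]
gripper_width: 16.8
```

```bash
python3 st.py
```

```text
9.8 [574.9   6.1   4.5] [ 0.2 -0.1 -2.4] [ 0.1  -0.26 -0.02] 16.8 j6 2.22
psi 54.7
[[ 0.5765  0.8119 -0.0922]
 [ 0.8131 -0.5812 -0.0327]
 [-0.0801 -0.0561 -0.9952]]
```

Call:
send_rows:
  steps:
    - [[0,0,-1,0,0.1],[0,0,-1,0,0.1],[0,0,0,0,0.1]]

```text
clock: 10.05
position: [576.0, 6.3, 24.4]
ee_rot: [0.888, 0.457, -0.051, -0.007]
contact_force: [1.0, -0.4, -2.3]
gripper_width: 16.7
```

```bash
python3 st.py
```

```text
10.05 [576.    6.3  24.4] [ 1.  -0.4 -2.3] [ 0.18 -0.39 -0.02] 16.7 j6 2.22
psi 54.7
[[ 0.5765  0.8114 -0.0961]
 [ 0.8128 -0.5815 -0.034 ]
 [-0.0835 -0.0585 -0.9948]]
```

Call:
send_rows:
  steps:
    - [[0,0,0.8,0,0.1],[0,0,0.7,0,0.1],[0,0,0.3,0,0.1],[0,0,0.3,0,0.1]]

```text
clock: 10.38
position: [575.0, 5.9, 3.4]
ee_rot: [0.888, 0.457, -0.049, -0.007]
contact_force: [-0.1, -0.2, -1.9]
gripper_width: 17.1
```

Call:
send_rows:
  steps:
    - [[0,0,0.3,0,0.1],[0,0,0.3,0,0.1]]

```text
clock: 10.55
position: [574.9, 5.6, 1.0]
ee_rot: [0.887, 0.459, -0.05, -0.006]
contact_force: [-9.7, 3.2, 31.1]
gripper_width: 16.8
```

```bash
python3 st.py
```

```text
10.55 [574.9   5.6   1. ] [-9.7  3.2 31.1] [ 1.01  3.04 -0.18] 16.8 j6 2.22
psi 54.8
[[ 0.574   0.8135 -0.0932]
 [ 0.8146 -0.5789 -0.0353]
 [-0.0827 -0.0556 -0.995 ]]
```

Call:
send_rows:
  steps:
    - [[0,0,0.3,0,0.1],[0,0,0.3,0,0.1],[0,0,0.3,0,0.1]]

```text
clock: 10.8
position: [574.9, 5.6, 1.2]
ee_rot: [0.886, 0.46, -0.049, -0.004]
contact_force: [-5.9, 1.5, 16.1]
gripper_width: 17.0
```

```bash
python3 st.py
```

```text
10.8 [574.9   5.6   1.2] [-5.9  1.5 16.1] [ 0.48  1.63 -0.23] 17.0 j6 2.22
psi 55.0
[[ 0.5713  0.8156 -0.0915]
 [ 0.8165 -0.5761 -0.0377]
 [-0.0835 -0.0532 -0.9951]]
```

Call:
send_rows:
  steps:
    - [[0,0,-2,0,0.1],[0,0,-4,0,0.1],[0,0,-4,0,0.1]]

```text
clock: 11.05
position: [576.9, 8.0, 94.9]
ee_rot: [0.886, 0.459, -0.06, -0.008]
contact_force: [1.7, -0.1, -2.3]
gripper_width: 17.1
```

```bash
python3 st.py; python3 - <<'E'
from h import *
s=arm.read_state();p=s['position'];Rm=R.from_quat(s['ee_rot']).as_matrix()
t,_=snap('top');sd,_=snap('side')
G=p-19*Rm[:,2]; gx=-Rm[:,0]+.0255*Rm[:,2]
for n in('top','side'): print(n,proj(n,[G,G+77*gx,G-73*gx]).round(1))
a=pz('top',222,203.6,73);b=pz('top',251.4,225,73);print('posts',a,b,(a+b)/2,np.degrees(np.arctan2(*(a-b)[1::-1])))
def c(im,x,y,w): 
    x=int(x-w/2);y=int(y-w*.375); return cv2.resize(im[y:y+int(w*.75),x:x+w],(400,300),interpolation=cv2.INTER_CUBIC)
g1=proj('top',G)[0];g2=proj('side',G)[0];print(int(g1[0]-60),int(g1[1]-45),int(g2[0]-60),int(g2[1]-45))
a=np.hstack([c(t,*g1,120),c(sd,*g2,120)])
cv2.imwrite('pics/c5.png',np.clip(a.astype(float)*1.5,0,255).astype(np.uint8))
E
```

```text
11.05 [576.9   8.   94.9] [ 1.7 -0.1 -2.3] [ 0.17 -0.43 -0.01] 17.1 j6 2.22
psi 55.0
[[ 0.5711  0.8131 -0.1132]
 [ 0.8149 -0.5782 -0.0417]
 [-0.0994 -0.0684 -0.9927]]
top [[317.2 157. ]
 [345.7 175.9]
 [291.2 139.8]]
side [[291.8 183.8]
 [323.6 175.1]
 [261.1 192.1]]
posts [478.87056543 225.76085572  73.        ] [430.5504687  155.79907133  73.        ] [454.71051707 190.77996352  73.        ] 55.368552826744505
257 112 231 138
```

View pics/c5.png

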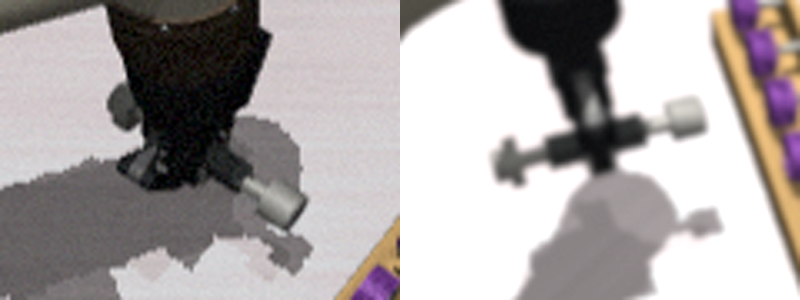

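```bash
python3 - <<'E'
from h import *
s=arm.read_state();p=s['position'];Rm=R.from_quat(s['ee_rot']).as_matrix()
G=p-19*Rm[:,2]; h=-Rm[:,0]*1; h[2]=0;h/=np.linalg.norm(h)
for P in(-.05,0,.05,.1):
    g=h+np.array([0,0,P]); q=proj('side',[G+77*g,G-73*g]);q2=proj('top',[G+77*g,G-73*g]); print(P,q.round(1).tolist(),((q[0]-q[1])[1]/(q[0]-q[1])[0]).round(3), q2.round(1).tolist())
E
```

```text
-0.05 [[321.4, 175.1], [257.9, 186.8]] -0.184 [[345.2, 173.6], [290.1, 134.8]]
0 [[321.4, 174.0], [258.1, 187.9]] -0.22 [[345.3, 173.2], [290.3, 135.4]]
0.05 [[321.4, 172.8], [258.4, 188.9]] -0.255 [[345.4, 172.7], [290.4, 136.0]]
0.1 [[321.3, 171.7], [258.6, 190.0]] -0.291 [[345.5, 172.2], [290.5, 136.6]]
```

Call:
send_rows:
  steps:
    - [[-1.3,0.28,1.6,0.04,0.1],[-1.3,0.28,1.6,0,0.1],[-1.2,0.26,1.5,0,0.1]]

```text
clock: 11.4
position: [567.6, -25.7, 60.4]
ee_rot: [0.895, 0.443, -0.044, -0.002]
contact_force: [-0.4, 0.1, -3.0]
gripper_width: 16.9
```

```bash
cat > look.py <<'E'
from h import *
import sys
s=arm.read_state();p=s['position'];Rm=R.from_quat(s['ee_rot']).as_matrix()
r=np.array([.7953,-.6062,0]);f=np.array([.6062,.7953,0])
G=p-19*Rm[:,2];print('G',G.round(1),'r',(G@r).round(1),'f',(G@f).round(1))
t,_=snap('top');sd,_=snap('side')
M=lambda x,y,k,w,h:np.array([[k,0,w/2-k*x],[0,k,h/2-k*y]],float)
C=459.8*r+240*f+np.array([0,0,70]); 
a=proj('top',C)[0].round();b=proj('side',C)[0].round();print('centres',a,b)
out=np.hstack([cv2.warpAffine(t,M(*a,8,400,480),(400,480),flags=cv2.INTER_CUBIC),cv2.warpAffine(sd,M(*b,8,400,480),(400,480),flags=cv2.INTER_CUBIC)])
cv2.imwrite('pics/%s.png'%sys.argv[1],np.clip(out.astype(float)*1.6,0,255).astype(np.uint8))
E
python3 st.py; python3 look.py c6
```

```text
11.4 [567.6 -25.7  60.4] [-0.4  0.1 -3. ] [ 0.06 -0.21  0.02] 16.9 j6 2.23
psi 52.8
[[ 0.6029  0.7938 -0.0803]
 [ 0.7941 -0.6067 -0.0353]
 [-0.0767 -0.0425 -0.9961]]
G [569.1 -25.   79.3] r 467.8 f 325.1
centres [359. 192.] [340. 185.]
```

View pics/c6.png

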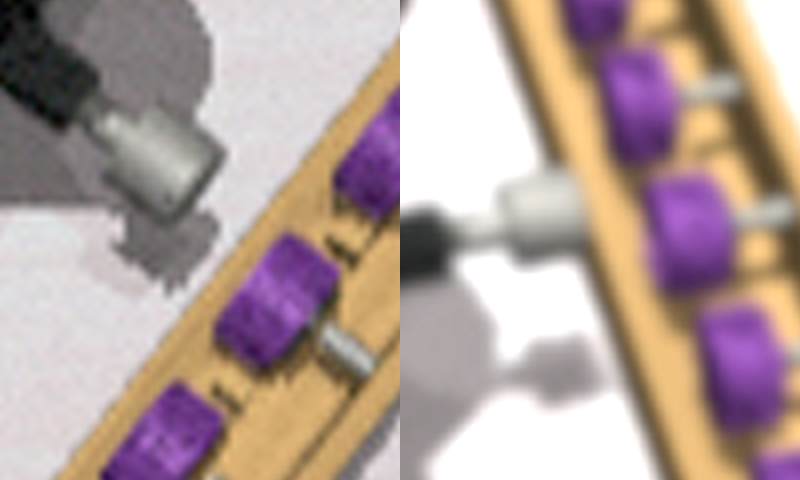

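```bash
python3 - <<'E'
from h import *
s=arm.read_state();p=s['position'];Rm=R.from_quat(s['ee_rot']).as_matrix()
r=np.array([.7953,-.6062,0]);f=np.array([.6062,.7953,0])
T=lambda x,y:(359+(x-199.5)/8,192+(y-239.5)/8)
S=lambda x,y:(340+(x-400-199.5)/8,185+(y-239.5)/8)
G=p-19*Rm[:,2]
for P in(0,-.033):
    g=-Rm[:,0].copy();g[2]=0;g/=np.linalg.norm(g);g[2]=P
    q=G+77*g; q2=G+53*g;print('FK tip',q.round(1),(q@r).round(1),(q@f).round(1))
def show(k,P): print(k,P.round(1),'r',(P@r).round(1),'f',(P@f).round(1))
show('top tip z77',pz('top',*T(200,187),77)); show('top rear of go z77',pz('top',*T(135,142),77))
show('top mouth z65',pz('top',*T(253,282),65));show('top back z65',pz('top',*T(303,320),65))
show('side tip z77',pz('side',*S(582,213),77));show('side rear',pz('side',*S(508,223),77))
# side silhouettes of mouth cap
show('side mouth top edge z83',pz('side',*S(650,185),83));
a,e=tri(('top',*T(200,187)),('side',*S(582,213)));print(e);show('tri tip',a)
a,e=tri(('top',*T(135,142)),('side',*S(508,223)));print(e);show('tri rear',a)
E
```

```text
FK tip [518.9 -87.7  76.7] 465.8 244.8
FK tip [518.9 -87.7  74.2] 465.8 244.8
top tip z77 [524.3 -87.2  77. ] r 469.8 f 248.4
top rear of go z77 [537.3 -68.7  77. ] r 469.0 f 271.1
top mouth z65 [ 499.2 -103.5   65. ] r 459.8 f 220.3
top back z65 [ 488.2 -117.8   65. ] r 459.7 f 202.3
side tip z77 [519.1 -89.2  77. ] r 467.0 f 243.7
side rear [534.4 -72.   77. ] r 468.6 f 266.7
side mouth top edge z83 [ 506.6 -106.9   83. ] r 467.7 f 222.1
5.410770037646226
tri tip [521.7 -88.3  77.3] r 468.4 f 246.0
4.001424873931437
tri rear [534.6 -69.2  80.1] r 467.2 f 269.0
```

```bash
cat > plan.py <<'E'
from h import *
import sys
# usage: plan r f z [eps] : tool-axis cm shifts to bring grasp point G to (r,f,z)
s=arm.read_state();p=s['position'];Rm=R.from_quat(s['ee_rot']).as_matrix()
r=np.array([.7953,-.6062,0]);f=np.array([.6062,.7953,0])
G=p-19*Rm[:,2]
print(s['clock'],'G r,f,z',(G@r).round(1),(G@f).round(1),G[2].round(1),'psi',np.degrees(np.arctan2(Rm[1,0],Rm[0,0])).round(1),'xz',Rm[2,0].round(4),'yz',Rm[2,1].round(4),'F rfz',[round(float(s['contact_force']@a),1) for a in(r,f,[0,0,1])],s['gripper_width'].__round__(1))
if len(sys.argv)>3:
    a=[float(v) for v in sys.argv[1:4]]
    D=a[0]*r+a[1]*f+np.array([0,0,a[2]])-G
    print('tool cm',(Rm.T@D/10).round(2))
E
python3 plan.py 456.5 312 67.5
```

```text
11.5 G r,f,z 465.8 321.8 76.7 psi 52.6 xz -0.0836 yz -0.0491 F rfz [0.3, -0.1, -3.5] 17.2
tool cm [-0.9  -0.88  1.04]
```

Call:
send_rows:
  steps:
    - [[-0.4,-0.35,0.4,0,0.1],[-0.4,-0.35,0.4,0,0.1]]

```text
clock: 11.67
position: [553.7, -29.4, 50.2]
ee_rot: [0.896, 0.442, -0.048, -0.003]
contact_force: [-0.7, -0.2, -2.1]
gripper_width: 16.9
```

```bash
python3 plan.py 456.5 305 67.5
```

```text
11.6667 G r,f,z 459.1 313.8 69.1 psi 52.6 xz -0.0829 yz -0.0478 F rfz [-0.4, -0.6, -2.1] 16.9
tool cm [-0.87 -0.25  0.24]
```

Call:
send_rows:
  steps:
    - [[-0.5,-0.2,0.1,0,0.1],[-0.5,0,0,0,0.1]]

```text
clock: 11.83
position: [544.7, -35.6, 49.2]
ee_rot: [0.895, 0.443, -0.049, -0.003]
contact_force: [-0.5, -1.3, -2.6]
gripper_width: 17.0
```

```bash
python3 plan.py 456.5 296 67
```

```text
11.8333 G r,f,z 455.7 303.5 68.1 psi 52.7 xz -0.0839 yz -0.0489 F rfz [0.4, -1.4, -2.6] 17.0
tool cm [-0.74  0.09  0.17]
```

Call:
send_rows:
  steps:
    - [[-0.4,0.15,0.05,0,0.1],[-0.4,0.1,0,0,0.1]]

```text
clock: 12.0
position: [542.2, -42.8, 49.8]
ee_rot: [0.895, 0.443, -0.047, -0.003]
contact_force: [1.2, 5.3, -3.0]
gripper_width: 16.8
```

```bash
python3 plan.py 456.5 288 67
```

```text
12.0 G r,f,z 458.1 296.2 68.7 psi 52.8 xz -0.0809 yz -0.0473 F rfz [-2.2, 4.9, -3.0] 16.8
tool cm [-0.8  -0.15  0.25]
```

Call:
send_rows:
  steps:
    - [[0,-0.15,0.15,0,0.1]]

```text
clock: 12.08
position: [542.8, -41.7, 49.4]
ee_rot: [0.895, 0.443, -0.044, -0.003]
contact_force: [2.9, 3.0, -0.4]
gripper_width: 16.9
```

```bash
python3 plan.py 456.5 288 67
```

```text
12.0833 G r,f,z 457.8 297.4 68.3 psi 52.7 xz -0.0768 yz -0.0439 F rfz [0.5, 4.1, -0.4] 16.9
tool cm [-0.92 -0.12  0.21]
```

Call:
send_rows:
  steps:
    - [[-0.3,-0.05,-0.05,0,0.1]]

```text
clock: 12.17
position: [542.5, -42.8, 50.5]
ee_rot: [0.895, 0.443, -0.042, -0.002]
contact_force: [2.4, 5.1, -5.0]
gripper_width: 16.9
```

```bash
python3 plan.py 457 288 68
```

```text
12.1667 G r,f,z 458.1 296.2 69.5 psi 52.7 xz -0.0729 yz -0.0412 F rfz [-1.2, 5.5, -5.0] 16.9
tool cm [-0.81 -0.11  0.21]
```

```bash
cat >> plan.py <<'E'
t=s['wrist_torque'];print('torque rfz',[round(float(t@a),3) for a in(r,f,[0,0,1])],'world',t.round(3))
E
for i in 1 2 3; do python3 plan.py; python3 -c "
from h import *
optics.get_image('top')"; done
```

```text
12.1667 G r,f,z 458.1 296.2 69.5 psi 52.7 xz -0.0729 yz -0.0412 F rfz [-1.2, 5.5, -5.0] 16.9
torque rfz [1.87, 0.091, -0.251] world [ 1.543 -1.061 -0.251]
12.2167 G r,f,z 458.3 296.1 69.8 psi 52.7 xz -0.0721 yz -0.0407 F rfz [-1.0, 5.4, -3.6] 17.0
torque rfz [1.86, 0.027, -0.18] world [ 1.496 -1.106 -0.18 ]
12.2667 G r,f,z 458.2 296.2 69.7 psi 52.7 xz -0.0724 yz -0.0409 F rfz [-0.5, 5.8, -4.1] 17.0
torque rfz [1.793, -0.032, -0.174] world [ 1.407 -1.112 -0.174]
```

Call:
send_rows:
  steps:
    - [[0.5,-0.05,0.05,0,0.1]]

```text
clock: 12.4
position: [545.4, -38.6, 50.2]
ee_rot: [0.895, 0.443, -0.041, -0.002]
contact_force: [-0.1, 0.1, -2.1]
gripper_width: 16.9
```

```bash
for i in 1 2 3; do python3 plan.py;  python3 -c "
from h import *
optics.get_image('top')"; done; python3 look.py c7
```

```text
12.4 G r,f,z 458.0 301.3 69.1 psi 52.7 xz -0.0723 yz -0.0404 F rfz [-0.1, -0.0, -2.1] 16.9
torque rfz [0.224, -0.112, -0.039] world [ 0.111 -0.225 -0.039]
12.45 G r,f,z 458.0 302.2 69.0 psi 52.8 xz -0.0725 yz -0.0402 F rfz [0.6, 1.4, -2.3] 16.9
torque rfz [0.302, -0.104, -0.028] world [ 0.177 -0.266 -0.028]
12.5 G r,f,z 457.7 301.5 68.8 psi 52.8 xz -0.0737 yz -0.0413 F rfz [-0.1, 0.6, -2.2] 16.8
torque rfz [0.211, -0.077, -0.033] world [ 0.121 -0.189 -0.033]
G [546.2 -38.   68.6] r 457.4 f 300.9
centres [359. 192.] [340. 185.]
```

View pics/c7.png

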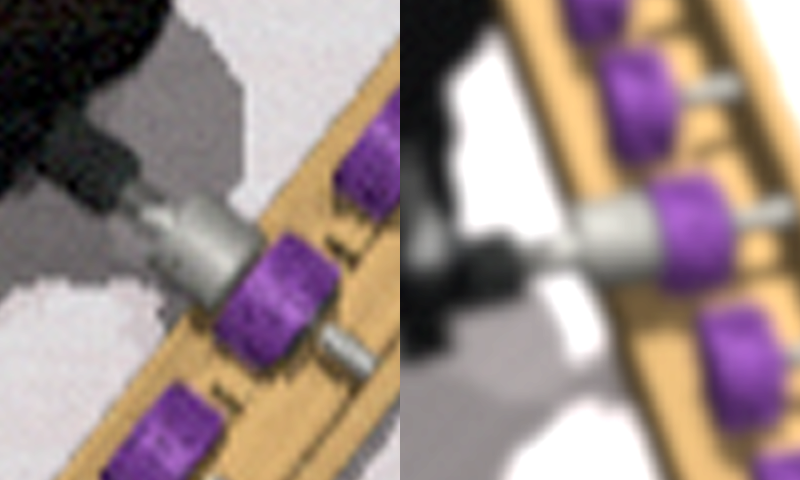

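Call:
send_rows:
  steps:
    - [[-0.2,0.15,0.0,0,0.1]]

```text
clock: 12.73
position: [544.1, -41.4, 49.5]
ee_rot: [0.895, 0.443, -0.043, -0.003]
contact_force: [0.8, 3.1, -2.4]
gripper_width: 16.5
```

```bash
python3 plan.py 458.2 290 67.7
```

```text
12.7333 G r,f,z 458.6 298.3 68.4 psi 52.8 xz -0.0749 yz -0.0427 F rfz [-1.2, 3.0, -2.4] 16.5
tool cm [-0.83 -0.03  0.14]
torque rfz [1.006, 0.254, -0.209] world [ 0.954 -0.408 -0.209]
```

Call:
send_rows:
  steps:
    - [[0.2,-0.05,0.1,0,0.1],[-0.3,0.08,0.02,0,0.1]]

```text
clock: 12.9
position: [543.8, -42.5, 48.3]
ee_rot: [0.896, 0.443, -0.043, -0.003]
contact_force: [1.1, 5.0, -2.4]
gripper_width: 17.0
```

```bash
python3 plan.py 458.2 290 67
```

```text
12.9 G r,f,z 459.0 297.3 67.2 psi 52.7 xz -0.0743 yz -0.0425 F rfz [-2.1, 4.7, -2.4] 17.0
tool cm [-0.72 -0.08  0.08]
torque rfz [1.356, 0.399, -0.216] world [ 1.32  -0.504 -0.216]
```

Call:
send_rows:
  steps:
    - [[-0.3,0.08,0.0,0,0.1]]

```text
clock: 12.98
position: [543.2, -44.6, 48.4]
ee_rot: [0.896, 0.443, -0.042, -0.003]
contact_force: [0.9, 6.8, -2.9]
gripper_width: 17.0
```

```bash
python3 plan.py 458.2 290 67
```

```text
12.9833 G r,f,z 459.9 295.2 67.4 psi 52.7 xz -0.0719 yz -0.0418 F rfz [-3.3, 5.9, -2.9] 17.0
tool cm [-0.51 -0.16  0.08]
torque rfz [1.962, 0.816, -0.395] world [ 2.055 -0.54  -0.395]
```

Call:
send_rows:
  steps:
    - [[0.0,-0.1,0.1,0,0.1]]

```text
clock: 13.07
position: [543.8, -43.6, 48.0]
ee_rot: [0.896, 0.443, -0.04, -0.002]
contact_force: [3.0, 3.7, -0.0]
gripper_width: 16.9
```

```bash
python3 plan.py 458 290 66
```

```text
13.0667 G r,f,z 459.7 296.3 66.9 psi 52.7 xz -0.0687 yz -0.0394 F rfz [0.2, 4.7, -0.0] 16.9
tool cm [-0.62 -0.17  0.14]
torque rfz [1.276, -0.065, -0.03] world [ 0.975 -0.825 -0.03 ]
```

Call:
send_rows:
  steps:
    - [[-0.1,-0.1,0.1,0,0.1]]

```text
clock: 13.15
position: [544.3, -43.2, 47.8]
ee_rot: [0.896, 0.443, -0.037, -0.002]
contact_force: [3.2, 2.8, -0.2]
gripper_width: 17.1
```

```bash
python3 plan.py 458 290 66
```

```text
13.15 G r,f,z 459.8 296.8 66.8 psi 52.7 xz -0.0654 yz -0.0364 F rfz [0.8, 4.1, -0.2] 17.1
tool cm [-0.67 -0.17  0.13]
torque rfz [1.184, -0.004, -0.065] world [ 0.939 -0.721 -0.065]
```

Call:
send_rows:
  steps:
    - [[0.6,-0.15,0.1,0,0.1]]

```text
clock: 13.23
position: [546.6, -38.1, 46.9]
ee_rot: [0.896, 0.443, -0.037, -0.002]
contact_force: [-0.0, 1.1, -2.1]
gripper_width: 17.4
```

```bash
python3 plan.py 457.5 299 67; python3 - <<'E'
from h import *
import cv2
t,_=snap('top');sd,_=snap('side')
s=arm.read_state();p=s['position'];Rm=R.from_quat(s['ee_rot']).as_matrix()
G=p-19*Rm[:,2]
print('G',G)
g=-Rm[:,0].copy();g[2]=0;g/=np.linalg.norm(g)
for P in(-.06,0,.06): print(P,proj('side',[G+(77)*(g+[0,0,P]),G+38*(g+[0,0,P])]).round(1).tolist())
b=np.array([343.,186.])
k=16
out=cv2.warpAffine(sd,np.array([[k,0,400-k*b[0]],[0,k,280-k*b[1]]]),(800,560),flags=cv2.INTER_CUBIC)
cv2.imwrite('pics/c8.png',np.clip(out.astype(float)*1.5,0,255).astype(np.uint8))
E
```

```text
13.2333 G r,f,z 458.5 302.3 65.9 psi 52.7 xz -0.0653 yz -0.036 F rfz [-0.7, 0.9, -2.1] 17.4
tool cm [-0.33 -0.1  -0.09]
torque rfz [0.225, -0.056, 0.01] world [ 0.145 -0.181  0.01 ]
G [547.83468384 -36.84283111  65.31595616]
-0.06 [[345.6, 187.4], [330.4, 189.7]]
0 [[345.7, 186.1], [330.4, 189.1]]
0.06 [[345.7, 184.9], [330.4, 188.5]]
```

View pics/c8.png

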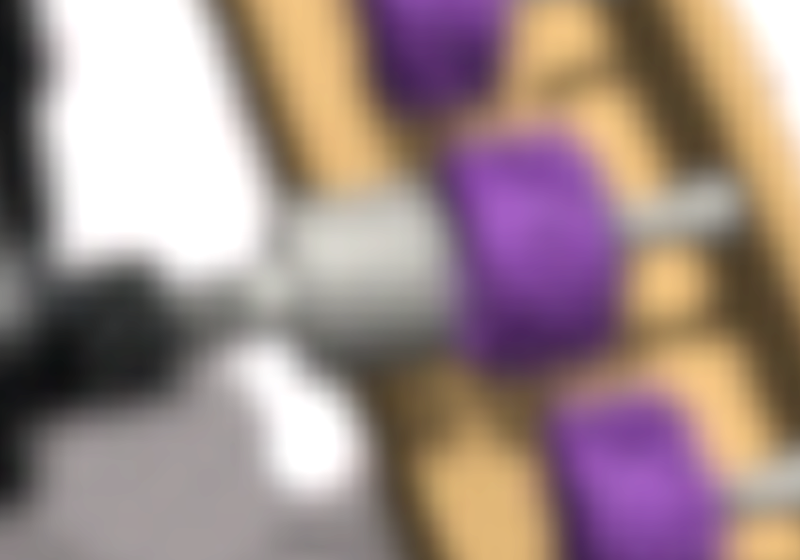

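Call:
send_rows:
  steps:
    - [[-0.15,-0.05,-0.27,0,0.1]]

```text
clock: 13.42
position: [544.4, -38.5, 48.4]
ee_rot: [0.896, 0.443, -0.039, -0.002]
contact_force: [-0.1, -0.4, -2.2]
gripper_width: 17.1
```

```bash
python3 plan.py 457 299 67.3
```

```text
13.4167 G r,f,z 457.0 300.7 67.4 psi 52.7 xz -0.0686 yz -0.0389 F rfz [0.1, -0.4, -2.2] 17.1
tool cm [-0.17  0.    0.02]
torque rfz [0.146, -0.132, 0.062] world [ 0.036 -0.193  0.062]
```

Call:
send_rows:
  steps:
    - [[-0.35,0.03,-0.03,0,0.1]]

```text
clock: 13.5
position: [542.7, -41.3, 49.2]
ee_rot: [0.895, 0.443, -0.039, -0.002]
contact_force: [2.8, 4.3, -2.8]
gripper_width: 16.8
```

```bash
python3 plan.py 457 299 67.3
```

```text
13.5 G r,f,z 457.4 297.5 68.1 psi 52.8 xz -0.0681 yz -0.0384 F rfz [-0.4, 5.1, -2.8] 16.8
tool cm [ 0.16 -0.04  0.07]
torque rfz [1.364, 0.125, -0.21] world [ 1.161 -0.727 -0.21 ]
```

Call:
send_rows:
  steps:
    - [[-0.3,0.0,-0.03,0,0.1]]

```text
clock: 13.58
position: [541.7, -43.1, 49.7]
ee_rot: [0.896, 0.443, -0.038, -0.002]
contact_force: [2.4, 6.7, -3.0]
gripper_width: 16.8
```

```bash
python3 plan.py 457 290 67.3
```

```text
13.5833 G r,f,z 457.7 295.3 68.7 psi 52.7 xz -0.0654 yz -0.0372 F rfz [-2.2, 6.8, -3.0] 16.8
tool cm [-0.52 -0.06  0.17]
torque rfz [2.187, 0.476, -0.326] world [ 2.028 -0.947 -0.326]
```

Call:
send_rows:
  steps:
    - [[0.6,-0.15,0.1,0,0.1],[-0.2,0,0.0,0,0.1]]

```text
clock: 13.75
position: [543.1, -39.2, 48.9]
ee_rot: [0.896, 0.443, -0.037, -0.002]
contact_force: [-0.9, -0.5, -1.9]
gripper_width: 16.7
```

```bash
python3 plan.py 455.8 296 67.3
```

```text
13.75 G r,f,z 456.4 299.2 67.8 psi 52.7 xz -0.0649 yz -0.0365 F rfz [-0.4, -1.0, -1.9] 16.7
tool cm [-0.32 -0.06  0.07]
torque rfz [0.131, -0.114, -0.01] world [ 0.035 -0.17  -0.01 ]
```

Call:
send_rows:
  steps:
    - [[-0.4,-0.07,0.09,0,0.1]]

```text
clock: 13.83
position: [541.2, -41.7, 48.6]
ee_rot: [0.896, 0.443, -0.036, -0.002]
contact_force: [3.4, 4.2, -1.1]
gripper_width: 16.9
```

```bash
python3 plan.py 455.8 290 67.3
```

```text
13.8333 G r,f,z 456.3 296.1 67.5 psi 52.7 xz -0.063 yz -0.0347 F rfz [0.1, 5.4, -1.1] 16.9
tool cm [-0.61 -0.05  0.06]
torque rfz [1.618, -0.17, -0.028] world [ 1.184 -1.117 -0.028]
```

Call:
send_rows:
  steps:
    - [[0.4,0,-0.1,0,0.1]]

```text
clock: 13.92
position: [543.4, -38.8, 49.4]
ee_rot: [0.896, 0.443, -0.036, -0.002]
contact_force: [0.2, 1.1, -2.7]
gripper_width: 16.8
```

```bash
python3 plan.py 456.2 296 68.7
```

```text
13.9167 G r,f,z 456.4 299.7 68.3 psi 52.7 xz -0.0628 yz -0.0344 F rfz [-0.5, 1.0, -2.7] 16.8
tool cm [-0.37 -0.02 -0.01]
torque rfz [0.176, -0.11, -0.012] world [ 0.073 -0.194 -0.012]
```

Call:
send_rows:
  steps:
    - [[-0.5,-0.02,-0.02,0,0.1]]

```text
clock: 14.0
position: [541.7, -41.9, 50.1]
ee_rot: [0.895, 0.444, -0.035, -0.001]
contact_force: [4.2, 4.6, -3.8]
gripper_width: 17.1
```

```bash
python3 plan.py 456.2 290 68.7
```

```text
14.0 G r,f,z 456.8 296.2 69.1 psi 52.8 xz -0.0611 yz -0.0328 F rfz [0.6, 6.2, -3.8] 17.1
tool cm [-0.61 -0.06  0.08]
torque rfz [1.925, -0.233, -0.078] world [ 1.39  -1.353 -0.078]
```

```bash
cat > prof.py <<'E'
from h import *
r=np.array([.7953,-.6062,0]);f=np.array([.6062,.7953,0])
s=arm.read_state();p=s['position'];Rm=R.from_quat(s['ee_rot']).as_matrix();G=p-19*Rm[:,2];print('G r f z',(G@r).round(1),(G@f).round(1),G[2].round(1))
def edges(n,im,ff,kind,z=65,c=459):
    rr=np.arange(c-32,c+32,.25); P=np.array([a*r+ff*f+[0,0,z] for a in rr])
    q=proj(n,P).astype(np.float32)
    col=cv2.remap(im,q[:,0].reshape(-1,1),q[:,1].reshape(-1,1),cv2.INTER_LINEAR)[:,0].astype(float)
    v=(col[:,2]-col[:,0]) if kind=='g' else (col[:,2]-col[:,0])   # red-blue: beech +, grey 0, purple -
    lo=v[np.abs(rr-c)<8].mean(); out=[]
    for sg in(-1,1):
        m=(rr-c)*sg; side=v[(m>19)&(m<24)].mean() if kind=='c' else v[(m>17)&(m<22)].mean()
        th=(lo+side)/2; k=np.where(m>8)[0]; k=k[np.argsort(m[k])]
        h=[i for i in k if v[i]>th]; out.append(rr[h[0]] if h else np.nan)
    return out
ims={n:np.mean([snap(n)[0].astype(np.float32) for _ in range(3)],0) for n in('top','side')}
for n in('top','side'):
    for kind,fs in(('g',(222,224,226,228)),('c',(205,208,211,214))):
        for ff in fs:
            e=edges(n,ims[n],ff,kind); print(n,kind,ff,np.round(e,1),'mid',round(sum(e)/2,2),'w',round(e[1]-e[0],1))
E
python3 prof.py
```

```text
G r f z 456.8 296.2 69.1
top g 222 [442.8 472.5] mid 457.62 w 29.8
top g 224 [443.2 472.5] mid 457.88 w 29.2
top g 226 [442.8 473. ] mid 457.88 w 30.2
top g 228 [443. 473.] mid 458.0 w 30.0
top c 205 [440. 478.] mid 459.0 w 38.0
top c 208 [439.8 477.8] mid 458.75 w 38.0
top c 211 [439.8 478.2] mid 459.0 w 38.5
top c 214 [439.8 478.5] mid 459.12 w 38.8
side g 222 [440.8 476. ] mid 458.38 w 35.2
side g 224 [442.8 476.5] mid 459.62 w 33.8
side g 226 [444. 477.] mid 460.5 w 33.0
side g 228 [444.2 477. ] mid 460.62 w 32.8
side c 205 [440.5 479.5] mid 460.0 w 39.0
side c 208 [440.2 479.5] mid 459.88 w 39.2
side c 211 [440.5 479.8] mid 460.12 w 39.2
side c 214 [440.  478.5] mid 459.25 w 38.5
```

Call:
send_rows:
  steps:
    - [[0.55,0.12,0.2,0,0.1]]

```text
clock: 14.38
position: [545.2, -38.8, 48.1]
ee_rot: [0.896, 0.443, -0.034, -0.001]
contact_force: [-0.4, -0.3, -2.7]
gripper_width: 16.8
```

```bash
python3 plan.py 458.6 296 66.8
```

```text
14.3833 G r,f,z 457.7 300.8 67.1 psi 52.7 xz -0.0605 yz -0.0329 F rfz [-0.1, -0.4, -2.7] 16.8
tool cm [-0.48  0.09  0.06]
torque rfz [0.14, -0.099, 0.021] world [ 0.051 -0.164  0.021]
```

Call:
send_rows:
  steps:
    - [[-0.1,0.12,0.05,0,0.1],[-0.5,0.02,0.02,0,0.1]]

```text
clock: 14.55
position: [542.5, -44.1, 46.9]
ee_rot: [0.896, 0.443, -0.036, -0.002]
contact_force: [4.6, 3.8, -3.9]
gripper_width: 17.0
```

```bash
python3 plan.py 458.6 290 66.5
```

```text
14.55 G r,f,z 458.8 295.0 65.8 psi 52.7 xz -0.0623 yz -0.0343 F rfz [1.3, 5.8, -3.9] 17.0
tool cm [-0.5  -0.03 -0.04]
torque rfz [1.939, -0.184, -0.077] world [ 1.431 -1.322 -0.077]
```

```bash
python3 prof.py | grep -v ' 222'; python3 plan.py
```

```text
G r f z 458.8 295.0 65.8
top g 224 [443.5 474. ] mid 458.75 w 30.5
top g 226 [443.5 474. ] mid 458.75 w 30.5
top g 228 [443.2 474. ] mid 458.62 w 30.8
top c 205 [440.2 478. ] mid 459.12 w 37.8
top c 208 [439.8 478. ] mid 458.88 w 38.2
top c 211 [439.8 478.2] mid 459.0 w 38.5
top c 214 [440.  478.5] mid 459.25 w 38.5
side g 224 [442.  476.5] mid 459.25 w 34.5
side g 226 [443.2 476.8] mid 460.0 w 33.5
side g 228 [443.5 477. ] mid 460.25 w 33.5
side c 205 [440.5 479.5] mid 460.0 w 39.0
side c 208 [440.2 479.5] mid 459.88 w 39.2
side c 211 [440.8 479.8] mid 460.25 w 39.0
side c 214 [440.2 478.8] mid 459.5 w 38.5
14.85 G r,f,z 459.0 295.2 66.1 psi 52.7 xz -0.0607 yz -0.0335 F rfz [0.2, 5.7, -5.4] 16.7
torque rfz [1.756, -0.211, -0.081] world [ 1.269 -1.232 -0.081]
```

```bash
python3 - <<'E'
from h import *
r=np.array([.7953,-.6062,0]);f=np.array([.6062,.7953,0])
for n in('side','top'):
    im,_=load(n)
    for ff in (226,229,233,236,239,250,256,264,270,275):
        rr=np.arange(425,496,3.); q=proj(n,[a*r+ff*f+[0,0,65] for a in rr]).astype(np.float32)
        c=cv2.remap(im,q[:,0].reshape(-1,1),q[:,1].reshape(-1,1),cv2.INTER_LINEAR)[:,0].astype(int)
        print(n,ff,' '.join('%d'%x for x in c[:,1]))
print(np.arange(425,496,3))
E
```

```text
side 226 87 73 63 59 55 51 48 50 60 75 88 101 113 125 134 137 135 125 112 99 91 86 81 77
side 229 91 72 61 58 57 55 50 50 60 75 89 101 114 127 136 139 136 129 120 114 111 110 109 106
side 233 88 69 59 58 58 55 52 52 59 72 87 100 113 126 134 137 136 130 124 122 125 125 125 126
side 236 86 68 58 56 56 54 51 50 56 69 83 97 109 120 126 127 125 120 116 116 117 117 118 119
side 239 70 57 51 50 49 47 45 46 51 62 74 89 101 111 113 108 100 92 91 92 91 92 93 92
side 250 114 124 127 122 117 119 123 128 133 124 99 80 79 87 102 124 144 157 164 161 160 160 158 157
side 256 104 104 105 105 104 104 106 110 113 102 81 68 69 80 102 128 150 164 172 177 179 179 178 178
side 264 103 102 103 103 103 101 93 76 54 37 30 30 32 35 39 48 69 105 143 167 175 176 177 178
side 270 103 103 104 104 102 99 87 65 42 28 24 25 27 29 31 38 62 95 125 141 139 131 124 116
side 275 103 104 103 103 102 98 87 67 43 25 17 14 15 21 30 41 51 60 65 63 57 47 34 28
top 226 93 95 95 92 89 62 42 46 69 83 100 119 130 112 95 82 77 97 100 100 98 99 100 103
top 229 104 103 101 97 89 68 43 43 64 81 98 117 126 111 95 82 77 98 105 105 104 102 103 104
top 233 129 124 115 100 96 101 60 50 65 81 95 113 124 114 97 83 72 76 85 93 109 113 129 128
top 236 132 123 123 126 123 118 86 52 62 79 94 111 121 111 98 87 71 73 76 78 80 80 94 134
top 239 134 133 134 127 122 97 58 48 60 81 95 107 114 109 97 86 71 75 76 76 73 74 79 83
top 250 136 112 81 72 63 62 64 71 74 67 50 63 65 55 69 75 78 75 74 75 76 75 76 77
top 256 110 69 68 67 64 62 63 65 70 65 48 59 62 57 70 78 74 74 75 76 74 76 77 76
top 264 64 64 62 64 63 66 65 61 37 18 25 28 24 29 30 53 74 75 77 77 74 76 75 77
top 270 63 62 63 66 66 65 68 64 28 16 22 23 27 25 18 49 75 77 77 77 77 77 76 74
top 275 63 64 64 67 67 66 64 59 32 13 18 25 22 21 24 41 72 76 76 75 73 74 72 71
[425 428 431 434 437 440 443 446 449 452 455 458 461 464 467 470 473 476
 479 482 485 488 491 494]
```

Call:
send_rows:
  steps:
    - [[0.25,0.05,0.05,0,0.1],[-0.35,0.05,0.05,0,0.1]]

```text
clock: 15.02
position: [542.8, -45.2, 45.9]
ee_rot: [0.896, 0.443, -0.035, -0.002]
contact_force: [2.0, 3.1, -4.1]
gripper_width: 17.2
```

```bash
python3 plan.py 459.4 290 65.5
```

```text
15.0167 G r,f,z 459.8 294.3 64.8 psi 52.7 xz -0.0607 yz -0.034 F rfz [-0.3, 3.6, -4.1] 17.2
tool cm [-0.43 -0.04 -0.04]
torque rfz [1.036, -0.156, -0.058] world [ 0.73  -0.753 -0.058]
```

Call:
send_rows:
  steps:
    - [[-0.35,-0.02,0.05,0,0.1]]

```text
clock: 15.1
position: [539.4, -48.4, 45.3]
ee_rot: [0.896, 0.443, -0.036, -0.002]
contact_force: [0.7, 0.1, -3.2]
gripper_width: 17.1
```

```bash
python3 plan.py 459.6 285 64.3
```

```text
15.1 G r,f,z 459.0 289.7 64.2 psi 52.7 xz -0.0627 yz -0.0355 F rfz [0.5, 0.5, -3.2] 17.1
tool cm [-0.47  0.05  0.02]
torque rfz [0.282, -0.213, 0.071] world [ 0.096 -0.34   0.071]
```

Call:
send_rows:
  steps:
    - [[-0.35,0.03,0.03,0,0.1]]

```text
clock: 15.18
position: [536.3, -52.3, 44.9]
ee_rot: [0.896, 0.443, -0.037, -0.002]
contact_force: [1.2, -1.0, -2.1]
gripper_width: 16.9
```

```bash
python3 plan.py 459.2 280 64.2
```

```text
15.1833 G r,f,z 458.9 284.8 63.9 psi 52.7 xz -0.0648 yz -0.037 F rfz [1.5, -0.1, -2.1] 16.9
tool cm [-0.48  0.03 -0.  ]
torque rfz [0.352, -0.311, 0.066] world [ 0.092 -0.461  0.066]
```

Call:
send_rows:
  steps:
    - [[-0.35,0.0,0.03,0,0.1]]

```text
clock: 15.27
position: [533.4, -55.8, 44.7]
ee_rot: [0.896, 0.443, -0.038, -0.002]
contact_force: [1.8, 2.9, -2.2]
gripper_width: 17.7
```

```bash
python3 plan.py 459.2 280 64.2
```

```text
15.2667 G r,f,z 458.8 280.2 63.7 psi 52.7 xz -0.0657 yz -0.0374 F rfz [-0.3, 3.4, -2.2] 17.7
tool cm [-0.03  0.04 -0.05]
torque rfz [1.4, -0.086, -0.01] world [ 1.061 -0.917 -0.01 ]
```

Call:
send_rows:
  steps:
    - [[-0.25,0.03,-0.02,0,0.1]]

```text
clock: 15.35
position: [532.3, -58.0, 45.2]
ee_rot: [0.896, 0.442, -0.037, -0.002]
contact_force: [2.0, 7.5, -3.7]
gripper_width: 16.8
```

```bash
python3 plan.py; python3 - <<'E'
from h import *
for i in range(16):
    optics.get_image('top')
    if i%4==3:
        s=arm.read_state();print(s['clock'],s['contact_force'].round(1))
E
python3 plan.py
```

```text
15.35 G r,f,z 459.2 277.8 64.1 psi 52.6 xz -0.0639 yz -0.0367 F rfz [-3.0, 7.2, -3.7] 16.8
torque rfz [2.245, 0.678, -0.327] world [ 2.197 -0.822 -0.327]
15.55 [ 2.6  6.1 -4.7]
15.75 [ 2.1  4.8 -3.8]
15.95 [ 1.9  5.7 -4.3]
16.15 [ 2.   5.3 -4.2]
16.15 G r,f,z 459.1 278.7 64.2 psi 52.6 xz -0.0633 yz -0.0366 F rfz [-1.6, 5.4, -4.2] 17.3
torque rfz [1.82, 0.409, -0.163] world [ 1.696 -0.779 -0.163]
```

Call:
send_rows:
  steps:
    - [[0.6,0.02,-0.04,0,0.1],[0.8,0.0,-0.05,0,0.1],[1.0,0.0,-0.07,0,0.1],[2,0.0,-0.1,0,0.1],[3,0,-0.5,0,0.1],[1,0,-0.5,0,0.1]]

```text
clock: 16.65
position: [581.8, 8.9, 51.1]
ee_rot: [0.897, 0.44, -0.043, -0.003]
contact_force: [1.4, 0.2, -2.0]
gripper_width: 17.0
```

```bash
python3 plan.py
```

```text
16.65 G r,f,z 458.2 361.2 70.1 psi 52.4 xz -0.0746 yz -0.0438 F rfz [1.0, 1.0, -2.0] 17.0
torque rfz [0.289, -0.235, -0.001] world [ 0.087 -0.362 -0.001]
```

Call:
send_rows:
  steps:
    - [[0,0,-0.1,0.1245,0.1],[0,0,-0.1,0.1245,0.1],[0,0,-0.1,0.1245,0.1],[0,0,-0.1,0.1245,0.1],[0,0,-0.1,0.1245,0.1],[0,0,-0.1,0.1245,0.1],[0,0,-0.1,0.1245,0.1],[0,0,-0.1,0.1245,0.1],[0,0,-0.1,0.1245,0.1],[0,0,-0.1,0.1245,0.1]]

```text
clock: 17.48
position: [583.1, 15.1, 61.2]
ee_rot: [0.984, -0.17, -0.042, 0.026]
contact_force: [-0.2, -0.0, -1.8]
gripper_width: 16.9
```

Call:
send_rows:
  steps:
    - [[0,0,-0.1,0.1245,0.1],[0,0,-0.1,0.1245,0.1],[0,0,-0.1,0.1245,0.1],[0,0,-0.1,0.1245,0.1],[0,0,-0.1,0.1245,0.1],[0,0,-0.1,0.1245,0.1],[0,0,-0.1,0.1245,0.1],[0,0,-0.1,0.1245,0.1],[0,0,-0.1,0.1245,0.1],[0,0,-0.1,0.1245,0.1]]

```text
clock: 18.32
position: [580.8, 17.5, 70.9]
ee_rot: [-0.698, 0.713, 0.022, -0.054]
contact_force: [-0.4, 1.0, -1.9]
gripper_width: 16.8
```

Call:
send_rows:
  steps:
    - [[0,0,-0.1,0.1245,0.1],[0,0,-0.1,0.1245,0.1],[0,0,-0.1,0.1245,0.1],[0,0,-0.1,0.1245,0.1],[0,0,-0.1,0.1245,0.1],[0,0,0,0.02,0.1]]

```text
clock: 18.82
position: [579.5, 18.9, 75.9]
ee_rot: [-0.434, 0.899, 0.004, -0.063]
contact_force: [0.3, 0.4, -2.9]
gripper_width: 17.2
```

```bash
python3 plan.py 459 380 20; python3 st.py
```

```text
18.8167 G r,f,z 450.6 368.3 94.7 psi -128.3 xz 0.1091 yz 0.062 F rfz [-0.0, 0.5, -2.9] 17.2
tool cm [-1.99 -1.27  7.23]
torque rfz [0.255, -0.184, -0.014] world [ 0.092 -0.301 -0.014]
18.8167 [579.5  18.9  75.9] [ 0.3  0.4 -2.9] [ 0.09 -0.3  -0.01] 17.2 j6 -0.99
psi -128.3
[[-0.6154 -0.7795 -0.1164]
 [-0.7806  0.6233 -0.0469]
 [ 0.1091  0.062  -0.9921]]
```

Call:
send_rows:
  steps:
    - [[0,0,1.8,0,0.1],[0,0,1.8,0,0.1],[0,0,1.4,0,0.1],[0,0,0.6,0,0.1],[0,0,0.4,0,0.1],[0,0,0.3,0,0.1]]

```text
clock: 19.32
position: [573.1, 17.4, 13.1]
ee_rot: [-0.434, 0.899, 0.003, -0.063]
contact_force: [0.5, -0.8, -1.2]
gripper_width: 16.8
```

```bash
python3 plan.py
```

```text
19.3167 G r,f,z 446.4 363.3 32.0 psi -128.3 xz 0.1111 yz 0.0613 F rfz [0.9, -0.4, -1.2] 16.8
torque rfz [0.293, -0.112, -0.035] world [ 0.165 -0.267 -0.035]
```

Call:
send_rows:
  steps:
    - [[0,0,0.3,0,0.1],[0,0,0.3,0,0.1]]

```text
clock: 19.48
position: [573.1, 17.4, 7.5]
ee_rot: [-0.434, 0.899, 0.003, -0.063]
contact_force: [0.2, 0.0, -2.3]
gripper_width: 17.3
```

```bash
python3 plan.py
```

```text
19.4833 G r,f,z 446.4 363.3 26.3 psi -128.3 xz 0.1105 yz 0.0605 F rfz [0.1, 0.2, -2.3] 17.3
torque rfz [0.256, -0.155, -0.022] world [ 0.109 -0.279 -0.022]
```

Call:
send_rows:
  steps:
    - [[0,0,0.3,0,0.1],[0,0,0.2,0,0.1]]

```text
clock: 19.65
position: [573.0, 16.8, 4.2]
ee_rot: [-0.434, 0.898, 0.003, -0.063]
contact_force: [-3.5, -1.4, 7.7]
gripper_width: 16.8
```

Call:
send_rows:
  steps:
    - [[0,0,0.2,0,0.1],[0,0,0.2,0,0.1]]

```text
clock: 19.82
position: [573.1, 16.4, 3.2]
ee_rot: [-0.435, 0.898, 0.002, -0.062]
contact_force: [-3.9, -0.0, 6.7]
gripper_width: 16.9
```

```bash
python3 plan.py
```

```text
19.8167 G r,f,z 447.0 362.6 22.1 psi -128.1 xz 0.1094 yz 0.058 F rfz [-3.0, -2.4, 6.7] 16.9
torque rfz [-0.005, 0.858, 0.172] world [0.516 0.686 0.172]
```

Call:
send_rows:
  steps:
    - [[0,0,0.25,0,0.1],[0,0,0.2,0,0.1],[0,0,0.2,0,0.1]]

```text
clock: 20.07
position: [573.4, 16.0, 2.0]
ee_rot: [-0.437, 0.898, 0.002, -0.06]
contact_force: [-4.3, -0.5, 7.3]
gripper_width: 17.3
```

```bash
python3 plan.py
```

```text
20.0667 G r,f,z 447.4 362.3 20.9 psi -127.9 xz 0.1068 yz 0.0554 F rfz [-3.1, -3.0, 7.3] 17.3
torque rfz [-0.081, 0.938, 0.161] world [0.504 0.796 0.161]
```

Call:
send_rows:
  steps:
    - [[0,0,-2,0,0.1],[0,0,-2,-0.02,0.1],[1.5,-0.4,0.15,0,0.1],[1.5,-0.4,0.15,0,0.1],[1.2,-0.3,0.15,0,0.1]]

```text
clock: 20.48
position: [562.6, -22.0, 43.8]
ee_rot: [-0.448, 0.892, 0.002, -0.057]
contact_force: [0.1, -0.3, -3.2]
gripper_width: 17.3
```

```bash
python3 plan.py 459 307 60; python3 look.py c9
```

```text
20.4833 G r,f,z 461.7 325.5 62.7 psi -126.6 xz 0.1008 yz 0.0539 F rfz [0.3, -0.1, -3.2] 17.3
tool cm [1.81 0.27 0.47]
torque rfz [0.272, -0.117, 0.018] world [ 0.146 -0.258  0.018]
G [564.5 -21.1  62.7] r 461.7 f 325.5
centres [359. 192.] [340. 185.]
```

View pics/c9.png

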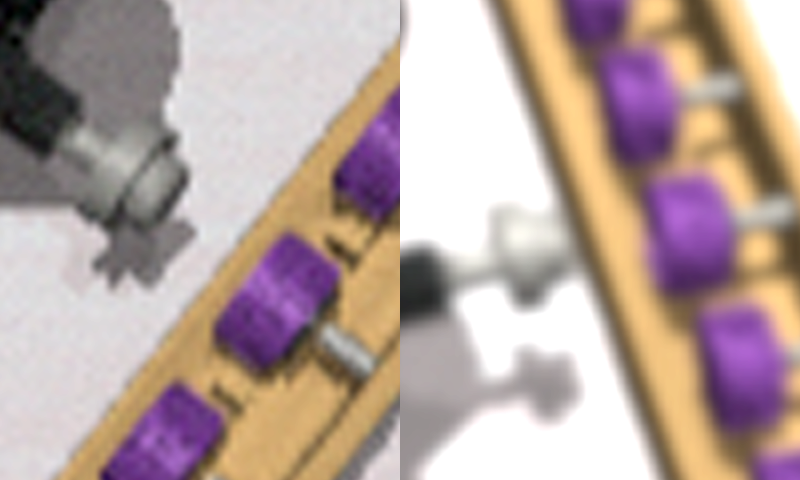

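Call:
send_rows:
  steps:
    - [[0.9,0.1,0.22,0.012,0.1],[0.9,0.1,0.22,0,0.1]]

```text
clock: 20.75
position: [547.2, -37.8, 39.4]
ee_rot: [-0.44, 0.896, 0.002, -0.059]
contact_force: [0.4, 0.4, -1.9]
gripper_width: 17.1
```

```bash
python3 plan.py 459 295 59.5
```

```text
20.75 G r,f,z 459.2 303.6 58.3 psi -127.5 xz 0.1047 yz 0.0555 F rfz [0.0, 0.5, -1.9] 17.1
tool cm [ 0.87  0.02 -0.03]
torque rfz [0.274, -0.079, -0.033] world [ 0.17  -0.229 -0.033]
```

Call:
send_rows:
  steps:
    - [[0.4,0,0.05,0,0.1],[0.3,0,0.03,0,0.1]]

```text
clock: 20.92
position: [539.8, -45.3, 37.9]
ee_rot: [-0.439, 0.896, 0.003, -0.061]
contact_force: [-0.3, 0.0, -1.9]
gripper_width: 16.8
```

```bash
python3 plan.py 459 288 59.5
```

```text
20.9167 G r,f,z 457.9 293.2 56.8 psi -127.6 xz 0.1076 yz 0.0584 F rfz [-0.2, -0.1, -1.9] 16.8
tool cm [ 0.55 -0.1  -0.22]
torque rfz [0.321, -0.164, -0.031] world [ 0.155 -0.325 -0.031]
```

Call:
send_rows:
  steps:
    - [[0.3,-0.15,-0.25,0,0.1],[0.25,-0.05,-0.07,0,0.1]]

```text
clock: 21.08
position: [537.3, -51.6, 41.1]
ee_rot: [-0.439, 0.896, 0.003, -0.062]
contact_force: [0.5, -0.4, -1.9]
gripper_width: 16.9
```

```bash
python3 plan.py 459 283 58.7
```

```text
21.0833 G r,f,z 459.7 286.7 60.0 psi -127.6 xz 0.1091 yz 0.0596 F rfz [0.6, 0.0, -1.9] 16.9
tool cm [0.36 0.06 0.17]
torque rfz [0.335, -0.134, 0.005] world [ 0.185 -0.31   0.005]
```

Call:
send_rows:
  steps:
    - [[0.2,-0.05,-0.05,0,0.1]]

```text
clock: 21.17
position: [536.9, -53.2, 41.9]
ee_rot: [-0.439, 0.896, 0.003, -0.061]
contact_force: [0.4, 2.9, -4.0]
gripper_width: 16.8
```

```bash
python3 plan.py 459 283 58.7
```

```text
21.1667 G r,f,z 460.4 285.1 60.8 psi -127.6 xz 0.1077 yz 0.059 F rfz [-1.5, 2.6, -4.0] 16.8
tool cm [0.19 0.13 0.24]
torque rfz [1.285, 0.194, -0.142] world [ 1.14  -0.625 -0.142]
```

Call:
send_rows:
  steps:
    - [[0.2,0.05,0.08,0,0.1]]

```text
clock: 21.25
position: [536.8, -54.0, 41.9]
ee_rot: [-0.439, 0.896, 0.002, -0.06]
contact_force: [2.1, 3.1, 0.2]
gripper_width: 17.2
```

```bash
python3 plan.py; python3 - <<'E'
from h import *
for i in range(26):
    optics.get_image('top')
    if i%5==4:
        s=arm.read_state();print(s['clock'],s['contact_force'].round(1))
E
python3 plan.py; python3 look.py c10
```

```text
21.25 G r,f,z 460.7 284.4 60.8 psi -127.6 xz 0.1046 yz 0.0566 F rfz [-0.2, 3.7, 0.2] 17.2
torque rfz [1.231, 0.07, -0.08] world [ 1.021 -0.691 -0.08 ]
21.5 [ 2.4  2.  -0.8]
21.75 [3.6 2.1 0.3]
22.0 [ 5.   2.7 -0.4]
22.25 [4.6 2.7 0.3]
22.5 [ 4.2  3.  -0.1]
22.55 G r,f,z 460.3 283.5 60.5 psi -127.6 xz 0.1068 yz 0.0579 F rfz [0.9, 4.6, -0.6] 17.3
torque rfz [1.465, -0.621, 0.102] world [ 0.788 -1.382  0.102]
G [538.  -53.6  60.5] r 460.3 f 283.5
centres [359. 192.] [340. 185.]
```

View pics/c10.png

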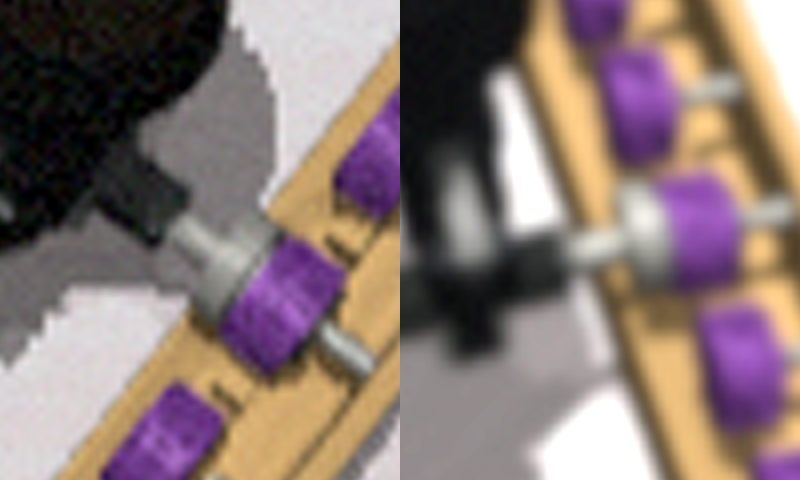

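Call:
send_rows:
  steps:
    - [[-0.7,0,-0.08,0,0.1],[-1,0,-0.1,0,0.1],[-1.5,0,-0.3,0,0.1],[-1.5,0,-2,0,0.1],[0,0,-2,0,0.1],[0,0,-2,0,0.1]]

```text
clock: 23.15
position: [561.1, -13.9, 92.9]
ee_rot: [-0.435, 0.897, 0.008, -0.08]
contact_force: [-0.3, -0.3, -2.0]
gripper_width: 17.1
```

```bash
python3 plan.py 247.3 431 115
```

```text
23.15 G r,f,z 456.3 331.6 111.6 psi -127.9 xz 0.1361 yz 0.0843 F rfz [-0.0, -0.4, -2.0] 17.1
tool cm [-9.59 21.07  0.13]
torque rfz [0.359, -0.192, 0.02] world [ 0.169 -0.37   0.02 ]
```

Call:
send_rows:
  steps:
    - [[-1.6,3.5,0,0,0.1],[-1.6,3.5,0,0,0.1],[-1.6,3.5,0,0,0.1],[-1.6,3.5,0,0,0.1],[-1.6,3.5,0,0,0.1],[-0.6,1.5,0,-0.04,0.1]]

```text
clock: 23.65
position: [464.1, 178.2, 97.7]
ee_rot: [-0.449, 0.89, 0.009, -0.084]
contact_force: [0.7, -0.8, -2.9]
gripper_width: 16.8
```

```bash
python3 plan.py 247.3 431 80
```

```text
23.65 G r,f,z 262.8 425.8 116.4 psi -126.1 xz 0.1412 yz 0.0908 F rfz [1.0, -0.2, -2.9] 16.8
tool cm [-1.06  1.2   3.65]
torque rfz [0.337, -0.239, -0.031] world [ 0.123 -0.394 -0.031]
```

Call:
send_rows:
  steps:
    - [[-0.4,0.35,0.3,0,0.1],[-0.4,0.3,0.7,0.0,0.1],[-0.35,0.25,0.8,0,0.1],[-0.25,0.15,0.6,0,0.1]]

```text
clock: 23.98
position: [457.2, 198.8, 70.9]
ee_rot: [-0.451, 0.888, 0.008, -0.086]
contact_force: [0.5, -0.9, -3.2]
gripper_width: 17.1
```

```bash
python3 plan.py 247.3 431 70; python3 - <<'E'
from h import *
t,_=snap('top');s,_=snap('side')
a=np.hstack([cv2.resize(t[170:260,185:285],(400,360),interpolation=cv2.INTER_CUBIC),cv2.resize(s[230:320,225:325],(400,360),interpolation=cv2.INTER_CUBIC)])
cv2.imwrite('pics/c11.png',np.clip(a.astype(float)*1.6,0,255).astype(np.uint8))
E
```

```text
23.9833 G r,f,z 244.8 438.1 89.6 psi -125.7 xz 0.1458 yz 0.0927 F rfz [0.9, -0.4, -3.2] 17.1
tool cm [ 0.42 -0.42  2.02]
torque rfz [0.375, -0.247, 0.035] world [ 0.148 -0.424  0.035]
```

Call:
send_rows:
  steps:
    - [[0.25,-0.3,0.2,0,0.1],[0.17,-0.1,0.5,0,0.1],[0,0,0.4,0,0.1]]

```text
clock: 24.33
position: [457.0, 189.2, 58.9]
ee_rot: [-0.449, 0.889, 0.008, -0.088]
contact_force: [0.5, -0.3, -2.3]
gripper_width: 17.3
```

```bash
python3 plan.py 247.3 431 60.3
```

```text
24.3333 G r,f,z 250.5 430.3 77.6 psi -126.0 xz 0.1487 yz 0.0928 F rfz [0.6, 0.1, -2.3] 17.3
tool cm [-0.33  0.16  1.72]
torque rfz [0.336, -0.246, -0.022] world [ 0.118 -0.4   -0.022]
```

Call:
send_rows:
  steps:
    - [[-0.15,0.15,0.4,0,0.1],[-0.1,0.1,0.4,0,0.1],[-0.1,0.05,0.3,0,0.1],[-0.05,0,0.25,0,0.1],[0,0,0.2,0,0.1],[0,0,0.15,0,0.1],[0,0,0.1,0,0.1]]

```text
clock: 24.92
position: [455.2, 191.0, 46.0]
ee_rot: [-0.451, 0.888, 0.007, -0.087]
contact_force: [-1.5, -1.6, 3.5]
gripper_width: 16.7
```

```bash
python3 plan.py 247.3 431 60.3
```

```text
24.9167 G r,f,z 247.9 430.7 64.7 psi -125.8 xz 0.1494 yz 0.0903 F rfz [-0.2, -2.1, 3.5] 16.7
tool cm [-0.1   0.02  0.44]
torque rfz [-0.202, 0.079, 0.094] world [-0.113  0.185  0.094]
```

Call:
send_rows:
  steps:
    - [[0,0,0,0,0.3],[0,0,0,0,0.35],[0,0,0,0,0.45],[0,0,0,0,0.6],[0,0,0,0,0.6],[0,0,0,0,0.6]]

```text
clock: 25.42
position: [456.6, 192.4, 47.1]
ee_rot: [-0.451, 0.888, 0.007, -0.085]
contact_force: [1.0, 0.6, 0.1]
gripper_width: 51.4
```

```bash
python3 plan.py 247.3 431 60.3
```

```text
25.4167 G r,f,z 248.1 432.6 65.9 psi -125.8 xz 0.1454 yz 0.0886 F rfz [0.4, 1.1, 0.1] 51.4
tool cm [0.07 0.04 0.58]
torque rfz [0.283, -0.132, -0.055] world [ 0.145 -0.276 -0.055]
```

Call:
send_rows:
  steps:
    - [[0,0,-1,0,0.7],[0,0,-2,0,0.7],[0,0,-3,0,0.7],[0,0,-3,0,0.7],[0,0,-3,0,0.7],[0,0,-2,0,0.7],[0,-3.5,0,0,0.7],[0,-3.5,0,0,0.7],[0,-3.5,0,0,0.7],[0,-3.5,0,0,0.7]]

```text
clock: 26.25
position: [593.9, 120.3, 188.9]
ee_rot: [-0.456, 0.886, 0.005, -0.082]
contact_force: [0.0, 1.1, -0.6]
gripper_width: 60.0
```

Call:
send_rows:
  steps:
    - [[0,-3.5,0,0,0.7],[0,-2,0,0,0.7],[0,0,0,0,0.7]]

```text
clock: 26.5
position: [644.3, 82.1, 185.0]
ee_rot: [-0.454, 0.887, 0.004, -0.081]
contact_force: [-0.6, -0.7, 0.1]
gripper_width: 59.6
```

```bash
python3 plan.py; python3 - <<'E'
from h import *
for n in('top','side'):
    im0,d0=load(n) if 0 else (cv2.imread('pics/%s0.png'%n),None)
    im,d=snap(n)
    b={'top':(205,185,268,245),'side':(238,260,320,312)}[n]
    x0,y0,x1,y1=b
    df=np.abs(im.astype(int)-im0.astype(int)).max(2)[y0:y1,x0:x1]
    print(n,'changed px in cradle box',(df>30).mean().round(3),'mean diff',df.mean().round(1))
    for z in((0,),): pass
c=np.array([456.5,194.5,60.]);a=np.array([.58,.8145,0])
im,d=load('top')
for t in(-70,-58,-44,-20,0,20,44,58,65,74):
    u,v=proj('top',c+a*t+[0,0,9])[0]; print(t,pd('top',u,v,d).round(0),im[int(round(v)),int(round(u))])
s=arm.read_state();print(s['clock'],s['contact_force'].round(1))
job.job_done()
E
```

```text
26.5 G r,f,z 464.1 458.6 203.8 psi -125.5 xz 0.1404 yz 0.0811 F rfz [-0.0, -0.9, 0.1] 59.6
torque rfz [0.323, -0.144, 0.033] world [ 0.169 -0.31   0.033]
top changed px in cradle box 0.29 mean diff 21.0
side changed px in cradle box 0.567 mean diff 30.2
-70 [416. 137.  69.] [57 60 60]
-58 [422. 147.  73.] [55 58 59]
-44 [432. 160.  63.] [44 45 46]
-20 [445. 179.  66.] [54 52 51]
0 [456. 194.  69.] [56 56 54]
20 [468. 211.  68.] [52 49 47]
44 [483. 231.  66.] [77 81 82]
58 [490. 241.  71.] [95 98 97]
65 [324.  -7. 889.] [94 96 97]
74 [499. 254.  72.] [85 88 89]
26.6 [ 0.1  0.3 -0.9]
the job is handed in; nothing more can be done
```

The check is finished and handed in at about 26.6 s of the 72 s allowed. One press on the table far exceeded what I intended, and I did not confirm the final lay-back by eye.

**What I did**
- **Cap:** I took the open cap to be the fourth from the far end of the row. It was the only one showing a lit inner rim in the side view.
- **Go end:** it went in until it met the floor, about 18 mm past first contact with the rim. I held it there about 0.8 s at roughly 5–7 N, then drew it out.
- **No-go end:** I turned the gauge round and held it against the mouth for about 1.3 s at roughly 3–5 N. The land stopped at the depth expected for 10 mm of nose inside, and the picture showed it against the rim.
- **Lay-back:** I put the gauge back in the large cradle the way round it first lay, let go and moved clear.

**Last checks**
- **Heights:** along the gauge, the depth readings showed the grip's top at 66–69 mm, the necks at 63–66 mm and the ends at 69–73 mm. That fits a gauge lying level and seated. One sample, on the go end, had no depth reading.
- **Force:** the contact force after release was about zero.

**What went wrong or disagreed**
- **Table press:** the wrist tilted by several degrees while the gauge was in hand, so I levelled the gauge by pressing its ends and the fingertips on bare table. One of those presses reached about 81 N, well above what I intended. It stayed under the 120 N wrist limit, but it may count against the 40 N limit on pressing.
- **Go entry:** this took about ten light rim contacts before it went in. The largest force I recorded along the cap's axis was about 7 N.
- **Picture comparison:** comparing the cradle with the first pictures showed many changed pixels (29% top, 57% side). I put this down to the arm and its shadow, but could not view a picture to confirm it.

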